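# Load rim formers into the measuring station's foam carriage and index it under the camera

## Robot

A 6-joint arm with a two-finger parallel gripper is mounted at the origin on a cart in front of the work surface, level with it; the furniture and walls round the work are solid. World frame = base frame: x ahead of the robot, y to its left, z up, the work surface at z = 0. Lengths are in mm, angles in rad, forces in N, time in s.
With the tool pointing down it reaches from about 250 to 800 mm from the base axis. Payload 3.9 kg.
Tool frame: the origin (TCP) lies at the very end of the fingers, on their centre line; the grasp point (between the pads) lies 19 mm behind it; z points along the fingers, y is the line along which they close (so a half turn about z gives the same grasp; the last joint's range is limited). The gripper opens to 85 mm and grips with 20 to 120 N. Pads are 22 mm wide; open, the fingers measure 114 mm over their backs; the gripper's body (76 mm by 85 mm) begins 54 mm behind the grasp point. The pads swing forward as they close: fully open they stand 13 mm farther back than shut.
Start: joints at [-1.15, 0.26, -0.138, 1.173, 0, 1.571], TCP at [214.452, -479.193, 231.304] pointing down, gripper open.
Joint ranges: [-2.78, 2.78], [-0.83, 1.72], [-1.28, 1.37], [-1.9, 2.12], [-1.57, 1.48], [-3.14, 3.14]. Speed limits (rad/s): [2.57, 2.57, 3.14, 3.14, 3.14, 3.14].

## Interface

Orientations are given as a rotation vector (axis times angle).
In Python, from plant import robot gives the robot as it stands.
- The arm moves only by the tool play_rows, never from a script. Its argument "motion" is a list of rows, each a list of 6 numbers: the shift along the tool's x, y, z in units of 600 mm (1.0 is 600 mm), then the turn, a rotation vector about the tool's x, y, z in units of 90 degrees (1.0 is 90 degrees). In form: [[dx, dy, dz, rx, ry, rz], ...]. A call has exactly 5 rows; each row is the pose to reach, as a shift and turn from the pose commanded when the call began, along the tool's axes at that moment; what a row does not reach only later rows make up. A row lasts 1/12 s, in which the tool goes at most 41.7 mm and 7.16 degrees, less where a joint would pass 70% of its speed; a pose out of reach is approached as far as the arm can. A call with a number of a shift or a turn outside -1 to 1 is refused whole. A call with a gripper value outside its range is refused whole. "gripper" is the closure, from -1 (fully open) to 1 (shut), so that 0 is half open, set as the call begins (left out, the last holds). The fingers move at their own pace and stop on an object; the grip force is fixed at half the most. Time passes only in rows, so rows that repeat a pose let the fingers close, or fill a call up. It gives the time, the measured TCP pose, the force, the opening and the grip force at its end, in the units of the state.
- robot.read_state(): the state, without advancing time (a new reading comes with each control period).
- robot.grab_frame(name): name is "scene" or "top" or "wrist"; returns (picture, depth): 420x560x3 uint8, red, green, blue; 420x560 float32, mm along the optical axis (not along the pixel's ray), 0 where there is no reading.
- robot.get_calibration(name): a dict with "camera_matrix" (3x3 intrinsics, pixels), "T" (4x4, takes a point from camera to world coordinates); the wrist camera has in their place "mount" (4x4, takes a point from camera to tool coordinates, whose origin is the TCP and whose axes are the flange's). Camera axes: x right, y down, z forward; pixel columns grow to the right and rows downward; lengths in mm; the calibration is good to about 2 mm. A picture is of the moment at which its call begins: read the wrist's pose just before it. get_calibration takes no time and is no camera call.
- robot.job_done(): hands the job in; it is judged then, once.
The state is a dict: "clock": time; "joint_pos": joint angles; "joint_velocities": joint speeds; "effort": joint torques, N m; "eef_pos": TCP position; "eef_rot": TCP orientation; "contact_force": force on the tool from outside, world axes, zero at the start; "torque": the same for the moment, N m; "finger_gap": finger opening in mm; "finger_force": force on a finger pad.
Only numpy, scipy, OpenCV 4.12 (cv2) and the standard library are available. Lean on these libraries where they do the work, as an engineer would, in place of code of your own. Each camera call takes 0.05 s, during which the arm holds its last target. There are 200 camera calls.

## Task

Measure the rim formers at the camera station: pull up the index plunger's knob, draw the carriage out towards you and let the pin drop fully into the front hole. With the carriage locked there, take every former that is out (lift those on the stand straight up and off their posts; one may be lying on the bench) and press it right down into the foam cutout of its own shape, plate flush with the foam. Then pull the plunger again, slide the loaded carriage back under the camera and release the pin fully into the rear hole, and leave the other things on the bench where they are.

Things in the scene. Friction and masses are not known exactly. Their poses are not given: they have to be found in the camera images.
- carriage (a joint): Travel of the foam-lined carriage, m: 0 = pin over the rear hole (foam under the camera), 0.170 = pin over the front hole (loading). Grows towards the robot, along the nest points' -x axis. Stops at -0.011 and 0.181. Slides with about 2 N when the pin is out; locked with about 1.5 mm of play when the pin is in a hole.
- plunger (a joint): How far the plunger's knob is pulled up, m: 0 = pin fully down in a hole, 0.014 = fully pulled. The pin is clear of the hole above 0.010; between the holes it rests on the bar and reads about 0.009. A spring pulls it down, 5 N at 0 to 8.5 N at 0.014.
- plunger_knob (a point): Middle of the plunger's black round knob, 30 mm across, from 16 mm below to 12 mm above this point, on a thin stem over a housing 20 mm wide (top 56 mm above the bench) at the robot's end of the carriage, 54 mm from the foam's edge. 80 mm above the bench with the pin down. Moves with knob and carriage.
- former_round: Aluminium rim former: a flat plate 16 mm thick, outline round, 62 mm across, with a square hub 28 x 28 mm, 30 mm tall on its middle (flats along its x and y; 46 mm in all) and a 14 mm bore through both; 0.14 to 0.28 kg. Starts on a post of the stand, underside 25 mm above the bench. May be absent. Origin: middle of the plate's underside, on the bore's axis.
- former_oblong: Aluminium rim former: a flat plate 16 mm thick, outline oblong, ends fully round, 73 (x) by 42 mm (y), with a square hub 28 x 28 mm, 30 mm tall on its middle (flats along its x and y; 46 mm in all) and a 14 mm bore through both; 0.14 to 0.28 kg. Starts on a post of the stand, underside 25 mm above the bench. May be absent. Origin: middle of the plate's underside, on the bore's axis.
- former_rect: Aluminium rim former: a flat plate 16 mm thick, outline rectangular, 70 (x) by 46 mm (y), with a square hub 28 x 28 mm, 30 mm tall on its middle (flats along its x and y; 46 mm in all) and a 14 mm bore through both; 0.14 to 0.28 kg. Starts on a post of the stand, underside 25 mm above the bench. May be absent. Origin: middle of the plate's underside, on the bore's axis.
- former_panto: Aluminium rim former: a flat plate 16 mm thick, outline a rounded trapezoid, 56 mm long (x), 68 mm wide (y) at its +x end narrowing to about 40 mm at -x, with a square hub 28 x 28 mm, 30 mm tall on its middle (flats along its x and y; 46 mm in all) and a 14 mm bore through both; 0.14 to 0.28 kg. Starts plate down on the bench. May be absent. Origin: middle of the plate's underside, on the bore's axis.
- nest_round (a point): Middle of the floor of the front left cutout in the carriage's dark foam, for the round former: 16 mm deep, 1.5 mm clear all round, mouth bevelled 2 mm, two soft lips 8 mm down: press in with 8 to 15 N. Foam face 60 mm above the bench. x points from the knob to the camera, z up. Seated, the former's origin is here, its x axis along this x or at any turn.
- nest_oblong (a point): Middle of the floor of the front right cutout in the carriage's dark foam, for the oblong former: 16 mm deep, 1.5 mm clear all round, mouth bevelled 2 mm, two soft lips 8 mm down: press in with 8 to 15 N. Foam face 60 mm above the bench. x points from the knob to the camera, z up. Seated, the former's origin is here, its x axis along this x, either way round.
- nest_rect (a point): Middle of the floor of the rear left cutout in the carriage's dark foam, for the rect former: 16 mm deep, 1.5 mm clear all round, mouth bevelled 2 mm, two soft lips 8 mm down: press in with 8 to 15 N. Foam face 60 mm above the bench. x points from the knob to the camera, z up. Seated, the former's origin is here, its x axis along this x, either way round.
- nest_panto (a point): Middle of the floor of the rear right cutout in the carriage's dark foam, for the panto former: 16 mm deep, 1.5 mm clear all round, mouth bevelled 2 mm, two soft lips 8 mm down: press in with 8 to 15 N. Foam face 60 mm above the bench. x points from the knob to the camera, z up. Seated, the former's origin is here, its x axis along this x (wide end to +x).
- station: The fixed measuring station: a grey bed 130 mm wide with rails and index bar, on it the carriage (178 mm wide); at its rear end a column 36 mm square, 460 mm tall, 325 mm from the origin along x, whose arm holds a camera 72 mm across over x = 170 mm, lowest point 334 mm above the bench. Origin: on the bench under the foam's middle when the carriage is at the front hole; x points to the camera.
- post_stand: Fixed wooden stand, 194 x 194 x 15 mm, with four steel posts at +-47 mm along its x and y: a collar 24 mm across, top 25 mm above the bench, on which a former rests, then a post 10 mm across up to 77 mm above the bench. Some posts are empty. Origin: middle of its underside.
- spectacles: Bystander: a pair of spectacles, 141 x 142 x 42 mm. Origin under its middle.
- loupe: Bystander: a black eye loupe, 35 mm across, 37 mm high. Origin under its middle.
- bottle: Bystander: a small white bottle, 38 mm across, 105 mm high. Origin under its middle.
- screwdriver: Bystander: a small screwdriver lying down, 114 x 32 x 15 mm. Origin under its middle.
- tweezers: Bystander: steel tweezers lying down, 121 x 20 x 9 mm. Origin under its middle.
Not all that is in view belongs to the job. What is shaped like the former_oblong but yellow is not meant.

How it is judged (in metres and radians):
On the way, in this order (a step that is already met when the one before it is completed fails the run):
1. the carriage is drawn out to the loading place and locked, the pin fully down in the front hole (value of joint carriage between 0.166 and 0.174 m and value of joint plunger below 0.003 m), for 0.2 s.
2. every former that is out sits flush in its own cutout, with the carriage still locked at the front hole (all of step 1 and horizontal distance between former_round and nest_round below 0.004 m and z of former_round in the frame of nest_round between -0.003 and 0.003 m and angle between each of former_round, former_oblong, former_rect, former_panto's own z axis and vertical below 0.08 rad and horizontal distance between former_oblong and nest_oblong below 0.004 m and z of former_oblong in the frame of nest_oblong between -0.003 and 0.003 m and angle between the x axis of former_oblong and the x axis of nest_oblong, either way round below 0.12 rad and horizontal distance between former_rect and nest_rect below 0.004 m and z of former_rect in the frame of nest_rect between -0.003 and 0.003 m and angle between the x axis of former_rect and the x axis of nest_rect, either way round below 0.12 rad and horizontal distance between former_panto and nest_panto below 0.004 m and z of former_panto in the frame of nest_panto between -0.003 and 0.003 m and angle between the x axis of former_panto and the x axis of nest_panto, either way round below 0.12 rad), for 0.2 s.
3. the carriage is under the camera, the pin fully down in the rear hole (value of joint carriage between -0.004 and 0.004 m and value of joint plunger below 0.003 m), for 0.2 s.
At the end, for the whole second after the job is handed in: Carriage joint within 4 mm of 0, plunger under 3 mm; every former present in its own cutout: within 4 mm of its middle, underside within 3 mm of the floor, upright within 0.08 rad, x axis aligned within 0.12 rad (round: any turn), at rest (all of step 3 and horizontal distance between former_round and nest_round below 0.004 m and z of former_round in the frame of nest_round between -0.003 and 0.003 m and angle between each of former_round, former_oblong, former_rect, former_panto's own z axis and vertical below 0.08 rad and horizontal distance between former_oblong and nest_oblong below 0.004 m and z of former_oblong in the frame of nest_oblong between -0.003 and 0.003 m and angle between the x axis of former_oblong and the x axis of nest_oblong, either way round below 0.12 rad and horizontal distance between former_rect and nest_rect below 0.004 m and z of former_rect in the frame of nest_rect between -0.003 and 0.003 m and angle between the x axis of former_rect and the x axis of nest_rect, either way round below 0.12 rad and horizontal distance between former_panto and nest_panto below 0.004 m and z of former_panto in the frame of nest_panto between -0.003 and 0.003 m and angle between the x axis of former_panto and the x axis of nest_panto, either way round below 0.12 rad and linear speed of each of former_round, former_oblong, former_rect, former_panto below 0.02 m/s); the robot touches nothing.
It fails at once if a bystander (spectacles, loupe, bottle, screwdriver or tweezers) is shifted by more than 4 cm (distance of any of spectacles, loupe, bottle, screwdriver, tweezers from where it was at the start of the episode above 0.04 m).
Of former_round, former_oblong, former_rect, former_panto only 3 to 4 are there at a start; the rules pass over those that are not, and their reading is None.
At some moment in a run one of former_panto may be knocked a few centimetres aside while the robot is not near it.
Once in a run the grip may slacken for a moment while it holds something.
It also fails if it takes over 210 s, if anything falls off the work surface, if the arm or the gripper's body presses on something with over 40 N, if the wrist force passes 120 N, or if a joint passes its speed limit or range.

## Working session

There is one attempt and no reset: what is moved stays moved. The work goes in short steps, Python scripts to look and compute and a tool call to move; the robot and the scene stay as the last step left them, time stands still between calls to the robot, and variables do not carry over. Pictures are saved under pics/ and viewed, at most 14 in all, crops included, and the job is handed in when it is done.

Besides the shell and the picture viewer there is one more tool, called after ">>>" as name(argument=value, ...), one argument or row to a line, values as JSON. play_rows: Moves the arm, as the interface text tells. Shifts and turns lie within -1 to 1; 1 stands for 600 mm of shift or 90 degrees of turn. Its arguments: {"type":"object","properties":{"motion":{"type":"array"},"gripper":{"type":"number"}},"required":["motion"]}

```bash
mkdir -p pics; cat > h.py <<'E'
import numpy as np, cv2
from plant import robot
from scipy.spatial.transform import Rotation as R
def save(n,f): cv2.imwrite(f'pics/{f}.png',cv2.cvtColor(n,cv2.COLOR_RGB2BGR))
def grab(name):
    s=robot.read_state(); im,d=robot.grab_frame(name); c=robot.get_calibration(name)
    K=np.array(c['camera_matrix'])
    if name=='wrist':
        T=np.eye(4);T[:3,:3]=R.from_rotvec(s['eef_rot']).as_matrix();T[:3,3]=s['eef_pos'];T=T@np.array(c['mount'])
    else: T=np.array(c['T'])
    return im,d,K,T
def world(d,K,T):
    v,u=np.mgrid[:d.shape[0],:d.shape[1]]
    P=np.stack([(u-K[0,2])/K[0,0]*d,(v-K[1,2])/K[1,1]*d,d],-1)
    return P@T[:3,:3].T+T[:3,3]
E
python3 - <<'E'
from h import *
for n in ['top','scene']:
    im,d,K,T=grab(n); save(im,n+'0'); np.savez(n+'0',im=im,d=d,K=K,T=T); print(n,T.round(2).tolist(),K[0,0])
s=robot.read_state();print(s)
c=robot.get_calibration('wrist');print(c)
E
```

```text
top [[-0.02, -0.98, 0.19, 372.42], [-1.0, 0.03, 0.02, -65.75], [-0.03, -0.19, -0.98, 1119.23], [0.0, 0.0, 0.0, 1.0]] 388.4318510546844
scene [[0.68, -0.58, 0.45, -41.53], [-0.74, -0.53, 0.42, -661.93], [-0.0, -0.62, -0.79, 1195.24], [0.0, 0.0, 0.0, 1.0]] 379.3717719884691
{'clock': 0.1, 'joint_pos': array([-1.15002185e+00,  2.60604564e-01, -1.39240981e-01,  1.17270761e+00,
        1.36462067e-05,  1.57078312e+00]), 'joint_velocities': array([-0.00092102, -0.00070693,  0.00481648, -0.00123329,  0.00041288,
        0.00203336]), 'effort': array([-1.23490263e-04, -4.06507766e+01,  2.54527563e+01,  1.00427432e-02,
       -4.06202798e-05,  9.70308633e-06]), 'eef_pos': array([ 214.19781312, -478.64170691,  230.55501215]), 'eef_rot': array([-3.07063354e+00, -6.55746712e-01,  5.55028921e-04]), 'contact_force': array([-0.37411662, -0.62295692,  0.2746114 ]), 'torque': array([-0.01659229,  0.03049268,  0.05903427]), 'finger_force': 0.0, 'finger_gap': 85.19168645687681}
{'camera_matrix': array([[317.30179003,   0.        , 280.74810072],
       [  0.        , 317.30179003, 205.34164962],
       [  0.        ,   0.        ,   1.        ]]), 'mount': array([[ 2.16495276e-04, -9.58258804e-01, -2.85902112e-01,
         7.36392424e+01],
       [ 9.99999971e-01,  1.77442991e-04,  1.62499540e-04,
        -5.58141003e-01],
       [-1.04985288e-04, -2.85902139e-01,  9.58258815e-01,
        -1.42353621e+02],
       [ 0.00000000e+00,  0.00000000e+00,  0.00000000e+00,
         1.00000000e+00]])}
```

View pics/top0.png

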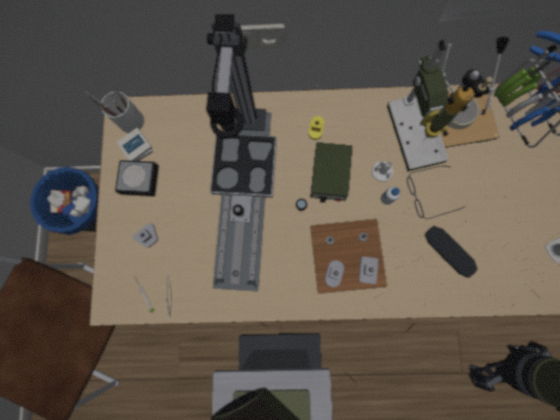

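View pics/scene0.png

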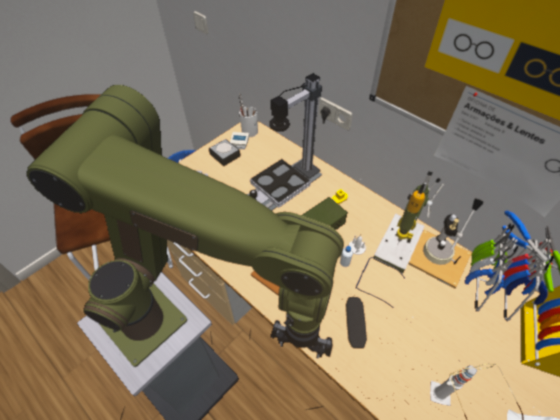

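Top view: knob (238,210), foam (243,165), grey formers at (335,273), (369,270) on the stand and (146,235) on the bench. The yellow oblong at (316,128) is the decoy. I'll confirm these with a crop and positions.

```bash
python3 - <<'E'
from h import *
z=np.load('top0.npz');im,d,K,T=[z[k] for k in('im','d','K','T')];P=world(d,K,T)
def crop(u0,v0,w,h,W,H): return cv2.resize(im[v0:v0+h,u0:u0+w],(W,H),interpolation=cv2.INTER_CUBIC)
a=crop(205,125,80,170,280,595);b=crop(305,215,85,85,297,297);c=crop(125,215,45,45,297,297)
o=np.zeros((595,577,3),np.uint8);o[:,:280]=a;o[:297,280:]=b;o[297:594,280:]=c;save(np.clip(o*1.5,0,255).astype(np.uint8),'crop1')
for n,(u,v) in dict(knob=(238,210),obl=(335,273),rect=(369,270),panto=(146,235),p1=(330,240),p2=(363,237),foam=(244,165),foamcorners1=(221,139),c2=(273,140),c3=(213,191),c4=(270,193),bed1=(216,287),bed2=(256,288),loupe=(301,204),bottle=(392,194)).items(): print(n,P[v,u].round(0), P[v-3:v+4,u-3:u+4,2].max().round(0))
E
```

```text
knob [579.  76.  91.] 1119.0
obl [ 405. -178.   76.] 78.0
rect [ 410. -270.   65.] 77.0
panto [525. 343.  43.] 48.0
p1 [ 494. -171.   59.] 76.0
p2 [ 502. -265.   38.] 75.0
foam [715.  63.  63.] 63.0
foamcorners1 [797. 129.  60.] 350.0
c2 [788. -21.  61.] 63.0
c3 [647. 155.  42.] 61.0
c4 [631. -10.  60.] 63.0
bed1 [376. 150.  13.] 15.0
bed2 [371.  38.   8.] 15.0
loupe [602. -96.  38.] 39.0
bottle [ 612. -342.   85.] 106.0
```

View pics/crop1.png

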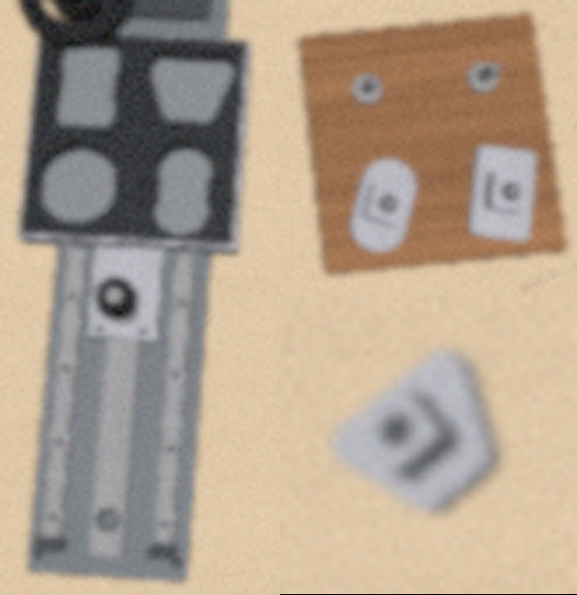

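Three formers are out: oblong (335,273) and rect (369,270) on the stand, and panto (146,235) on the bench. Round is absent, since its cutout and two posts are empty. Yellow (316,128) isn't meant. First I'll get exact positions by wrist camera over the stand.

```bash
cat >> h.py <<'E'
def Rdown(yaw):
    y=np.deg2rad(yaw); c,s=np.cos(y),np.sin(y)
    return np.array([[c,s,0],[s,-c,0],[0,0,-1.]])
def status():
    s=robot.read_state();Rm=R.from_rotvec(s['eef_rot']).as_matrix()
    print('t',round(s['clock'],2),'tcp',np.round(s['eef_pos'],1),'yaw',round(np.degrees(np.arctan2(Rm[1,0],Rm[0,0])),1),'tilt',np.degrees(Rm[:2,2]).round(2),'F',np.round(s['contact_force'],1),'gap',round(s['finger_gap'],1),'ff',round(s['finger_force'],1),'j',np.round(s['joint_pos'],2))
    return s
def plan(*wps):
    "each wp (x,y,z,yaw): print one row per call"
    s=status(); p=np.array(s['eef_pos']);Q=R.from_rotvec(s['eef_rot']).as_matrix()
    for w in wps:
        pt=np.array(w[:3],float);Qt=Rdown(w[3])
        dr=R.from_matrix(Q.T@Qt).as_rotvec(); n=int(max(np.ceil(np.linalg.norm(pt-p)/190),np.ceil(np.linalg.norm(dr)/np.deg2rad(33)),1))
        for i in range(n):
            Qi=Q@R.from_rotvec(dr*(i+1)/n).as_matrix();Qp=Q@R.from_rotvec(dr*i/n).as_matrix()
            t=Qp.T@((pt-p)/n)/600; r=R.from_matrix(Qp.T@Qi).as_rotvec()/(np.pi/2)
            print(w,[round(float(k),4) for k in np.r_[t,r]])
        p,Q=pt,Qt
E
python3 -c "
from h import *
plan((400,-225,240,0),(540,60,190,0))"
```

```text
t 0.1 tcp [ 214.2 -478.6  230.6] yaw 24.1 tilt [-0.04  0.09] F [-0.4 -0.6  0.3] gap 85.2 ff 0.0 j [-1.15  0.26 -0.14  1.17  0.    1.57]
(400, -225, 240, 0) [0.2277, -0.1297, -0.0076, -0.0006, 0.0001, 0.1339]
(400, -225, 240, 0) [0.1956, -0.1744, -0.0077, -0.0006, 0.0001, 0.1339]
(540, 60, 190, 0) [0.1167, -0.2375, 0.0417, 0.0, 0.0, 0.0]
(540, 60, 190, 0) [0.1167, -0.2375, 0.0417, 0.0, 0.0, 0.0]
```

>>> play_rows(
  motion=[
    [0.228, -0.13, -0.0076, 0, 0, 0.134],
    [0.228, -0.13, -0.0076, 0, 0, 0.134],
    [0.228, -0.13, -0.0076, 0, 0, 0.134],
    [0.228, -0.13, -0.0076, 0, 0, 0.134],
    [0.228, -0.13, -0.0076, 0, 0, 0.134],
  ],
)

```text
clock: 0.52
eef_pos: [309.7, -347.2, 235.7]
eef_rot: [-3.12, -0.339, -0.002]
contact_force: [-1.2, -0.8, 0.2]
finger_gap: 85.4
finger_force: 0.0
```

>>> play_rows(
  motion=[
    [0.196, -0.174, -0.0077, 0, 0, 0.134],
    [0.196, -0.174, -0.0077, 0, 0, 0.134],
    [0.196, -0.174, -0.0077, 0, 0, 0.134],
    [0.196, -0.174, -0.0077, 0, 0, 0.134],
    [0.196, -0.174, -0.0077, 0, 0, 0.134],
  ],
)

```text
clock: 0.93
eef_pos: [404.0, -220.8, 240.4]
eef_rot: [-3.139, -0.012, -0.003]
contact_force: [0.5, -0.3, 0.7]
finger_gap: 85.3
finger_force: 0.0
```

>>> play_rows(
  motion=[
    [0, 0, 0, 0, 0, 0],
    [0, 0, 0, 0, 0, 0],
    [0, 0, 0, 0, 0, 0],
    [0, 0, 0, 0, 0, 0],
    [0, 0, 0, 0, 0, 0],
  ],
)

```text
clock: 1.35
eef_pos: [399.9, -226.6, 240.4]
eef_rot: [3.142, -0.004, -0.001]
contact_force: [0.7, -0.1, -0.7]
finger_gap: 85.5
finger_force: 0.0
```

```bash
python3 - <<'E'
from h import *
status()
im,d,K,T=grab('wrist');save(im,'w1');np.savez('w1',im=im,d=d,K=K,T=T)
plan((540,60,190,0))
E
```

```text
t 1.35 tcp [ 399.9 -226.6  240.4] yaw -0.2 tilt [-0.02 -0.  ] F [ 0.7 -0.1 -0.7] gap 85.5 ff 0.0 j [-0.52  0.14 -0.26  1.16 -0.    2.63]
t 1.4 tcp [ 400.  -226.5  240.4] yaw -0.1 tilt [-0.01 -0.  ] F [-0.5  0.1  0.5] gap 85.2 ff 0.0 j [-0.52  0.14 -0.26  1.16 -0.    2.63]
(540, 60, 190, 0) [0.1161, -0.239, 0.042, 0.0, 0.0001, -0.0008]
(540, 60, 190, 0) [0.1164, -0.2389, 0.042, 0.0, 0.0001, -0.0008]
```

View pics/w1.png

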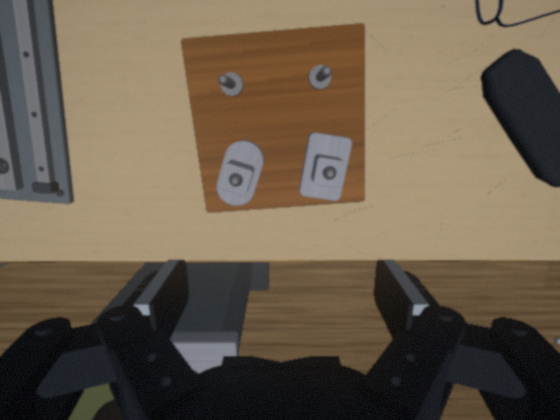

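Wrist view: oblong at (240,172), rect at (327,167), empty posts at (231,83) and (320,77). The joint-6 range favours tool yaw near 85°. I'll measure these two and plan the move to the knob.

```bash
cat >> h.py <<'E'
def blobs(P,zlo,zhi,box,amin):
    "components of the height band inside the box (x0,x1,y0,y1), rasterised at 0.5 mm: min-area rect"
    p=P.reshape(-1,3);m=(p[:,2]>zlo)&(p[:,2]<zhi)&(p[:,0]>box[0])&(p[:,0]<box[1])&(p[:,1]>box[2])&(p[:,1]<box[3])
    q=p[m];S=2
    g=np.zeros((int((box[1]-box[0])*S)+1,int((box[3]-box[2])*S)+1),np.uint8)
    g[((q[:,0]-box[0])*S).astype(int),((q[:,1]-box[2])*S).astype(int)]=255
    g=cv2.morphologyEx(g,cv2.MORPH_CLOSE,np.ones((9,9),np.uint8));g=cv2.morphologyEx(g,cv2.MORPH_OPEN,np.ones((9,9),np.uint8))
    out=[]
    for c in cv2.findContours(g,cv2.RETR_EXTERNAL,cv2.CHAIN_APPROX_NONE)[0]:
        if cv2.contourArea(c)/S/S<amin: continue
        c2=np.c_[c[:,0,1]/S+box[0],c[:,0,0]/S+box[2]].astype(np.float32)
        (cx,cy),(w,h),a=cv2.minAreaRect(c2)
        i=np.array([(q[:,0]-cx)**2+(q[:,1]-cy)**2<(max(w,h)/2)**2]).ravel()
        if w<h: a+=90
        print('rect c',round(cx,1),round(cy,1),'LxW',round(max(w,h),1),round(min(w,h),1),'long axis yaw',round((a+90)%180-90,1),'area',cv2.contourArea(c)/S/S,'z',np.median(q[i,2]).round(1))
        out.append(c2)
    return out
E
python3 - <<'E'
from h import *
z=np.load('w1.npz');P=world(z['d'],z['K'],z['T'])
bx=(350,460,-330,-120)
print('plate');blobs(P,33,80,bx,800)
print('hub');blobs(P,62,75,bx,200)
print('stand');blobs(P,10,90,(300,600,-360,-80),8000)
z=np.load('top0.npz');P=world(z['d'],z['K'],z['T'])
print('top foam');blobs(P,56,72,(600,830,-60,200),5000)
print('panto');blobs(P,8,60,(470,590,290,400),500)
print('knob');blobs(P,76,102,(545,610,40,110),200)
print('bed');blobs(P,5,25,(340,640,10,190),5000)
plan((540,60,190,85))
E
```

```text
plate
rect c 413.5 -273.8 LxW 70.1 46.5 long axis yaw -9.5 area 2646.875 z 41.4
rect c 406.4 -180.1 LxW 73.2 42.1 long axis yaw -17.4 area 2256.25 z 41.5
hub
rect c 413.6 -273.8 LxW 28.1 28.1 long axis yaw -7.8 area 735.125 z 70.6
rect c 406.7 -180.2 LxW 28.5 28.0 long axis yaw -19.0 area 721.5 z 70.7
stand
rect c 456.8 -223.9 LxW 193.9 193.5 long axis yaw 4.2 area 35635.625 z 15.1
top foam
panto
rect c 531.2 343.8 LxW 63.5 39.5 long axis yaw 0.0 area 1361.5 z 18.7
knob
rect c 580.2 76.5 LxW 27.0 25.5 long axis yaw -90.0 area 546.0 z 90.6
bed
rect c 501.6 83.9 LxW 269.0 130.1 long axis yaw -5.0 area 24142.375 z 12.8
t 1.4 tcp [ 400.  -226.5  240.4] yaw -0.1 tilt [-0.01 -0.  ] F [-0.5  0.1  0.5] gap 85.2 ff 0.0 j [-0.52  0.14 -0.26  1.16 -0.    2.63]
(540, 60, 190, 85) [0.0774, -0.1593, 0.028, -0.0, 0.0, -0.3153]
(540, 60, 190, 85) [0.1438, -0.1034, 0.028, -0.0, 0.0, -0.3153]
(540, 60, 190, 85) [0.1757, -0.0226, 0.028, -0.0, 0.0, -0.3153]
```

>>> play_rows(
  motion=[
    [0.077, -0.159, 0.028, 0, 0, -0.315],
    [0.077, -0.159, 0.028, 0, 0, -0.315],
    [0.077, -0.159, 0.028, 0, 0, -0.315],
    [0.077, -0.159, 0.028, 0, 0, -0.315],
    [0.077, -0.159, 0.028, 0, 0, -0.315],
  ],
  gripper=0,
)

```text
clock: 1.82
eef_pos: [446.9, -129.5, 223.3]
eef_rot: [-3.044, -0.774, 0.001]
contact_force: [0.4, -0.1, -0.5]
finger_gap: 42.8
finger_force: 0.0
```

>>> play_rows(
  motion=[
    [0.144, -0.103, 0.028, 0, 0, -0.315],
    [0.144, -0.103, 0.028, 0, 0, -0.315],
    [0.144, -0.103, 0.028, 0, 0, -0.315],
    [0.144, -0.103, 0.028, 0, 0, -0.315],
    [0.144, -0.103, 0.028, 0, 0, -0.315],
  ],
)

```text
clock: 2.23
eef_pos: [493.8, -34.7, 206.6]
eef_rot: [2.765, 1.491, -0.001]
contact_force: [-0.1, 0.7, 0.3]
finger_gap: 42.7
finger_force: 0.0
```

>>> play_rows(
  motion=[
    [0.176, -0.023, 0.028, 0, 0, -0.315],
    [0.176, -0.023, 0.028, 0, 0, -0.315],
    [0.176, -0.023, 0.028, 0, 0, -0.315],
    [0.176, -0.023, 0.028, 0, 0, -0.315],
    [0.176, -0.023, 0.028, 0, 0, -0.315],
  ],
)

```text
clock: 2.65
eef_pos: [540.3, 60.8, 189.8]
eef_rot: [2.319, 2.12, -0.001]
contact_force: [-1.3, -1.1, 0.2]
finger_gap: 42.6
finger_force: 0.0
```

>>> play_rows(
  motion=[
    [0, 0, 0, 0, 0, 0],
    [0, 0, 0, 0, 0, 0],
    [0, 0, 0, 0, 0, 0],
    [0, 0, 0, 0, 0, 0],
    [0, 0, 0, 0, 0, 0],
  ],
)

```text
clock: 3.07
eef_pos: [539.9, 60.4, 190.4]
eef_rot: [2.318, 2.12, 0.0]
contact_force: [-0.3, -0.7, 0.1]
finger_gap: 42.7
finger_force: 0.0
```

```bash
python3 - <<'E'
from h import *
im,d,K,T=grab('wrist');save(im,'w2');np.savez('w2',im=im,d=d,K=K,T=T);P=world(d,K,T)
print('knob');blobs(P,76,110,(530,620,30,120),150)
print('foam');blobs(P,56,66,(600,860,-60,200),3000)
print('bed');blobs(P,5,25,(340,800,0,190),5000)
plan((580,76,125,85),(580,76,62,85))
E
```

```text
knob
rect c 583.2 78.5 LxW 31.0 30.5 long axis yaw -90.0 area 724.375 z 91.2
foam
rect c 719.5 66.5 LxW 176.5 172.3 long axis yaw 84.9 area 20560.375 z 59.7
bed
rect c 504.7 85.1 LxW 271.3 129.7 long axis yaw -5.1 area 29133.625 z 12.6
t 3.12 tcp [540.   60.6 190.3] yaw 84.9 tilt [ 0.02 -0.  ] F [-1.4  0.2 -0.3] gap 42.4 ff 0.0 j [ 0.11  0.31 -0.17  1.08 -0.    1.77]
(580, 76, 125, 85) [0.0314, 0.0642, 0.1089, 0.0002, -0.0, -0.0008]
(580, 76, 62, 85) [0.0, 0.0, 0.105, 0.0, 0.0, 0.0]
```

View pics/w2.png

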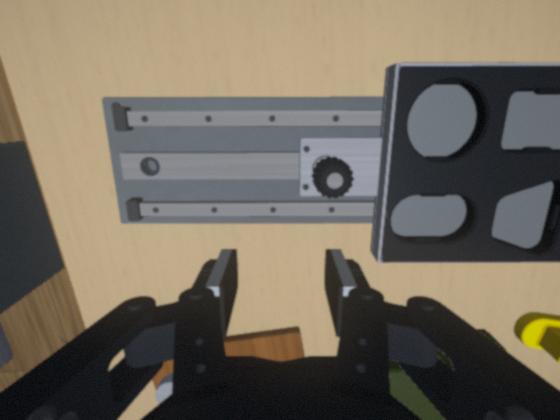

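The wrist view shows the knob (332,177), front hole (149,166) and empty cutouts. The station yaw is -5°. Next I'll grip the knob.

```bash
python3 - <<'E'
from h import *
plan((583,78.3,130,85),(583,78.3,62,85))
E
```

```text
t 3.12 tcp [540.   60.6 190.3] yaw 84.9 tilt [ 0.02 -0.  ] F [-1.4  0.2 -0.3] gap 42.4 ff 0.0 j [ 0.11  0.31 -0.17  1.08 -0.    1.77]
(583, 78.3, 130, 85) [0.0357, 0.0688, 0.1005, 0.0002, -0.0, -0.0008]
(583, 78.3, 62, 85) [0.0, 0.0, 0.1133, 0.0, 0.0, 0.0]
```

>>> play_rows(
  motion=[
    [0.0357, 0.0688, 0.05, 0, 0, 0],
    [0.0357, 0.0688, 0.1, 0, 0, 0],
    [0.0357, 0.0688, 0.1, 0, 0, 0],
    [0.0357, 0.0688, 0.1, 0, 0, 0],
    [0.0357, 0.0688, 0.1, 0, 0, 0],
  ],
)

```text
clock: 3.53
eef_pos: [582.5, 78.7, 130.5]
eef_rot: [-2.316, -2.122, 0.001]
contact_force: [-1.2, 0.4, -0.0]
finger_gap: 42.9
finger_force: 0.0
```

>>> play_rows(
  motion=[
    [0, 0, 0.03, 0, 0, 0],
    [0, 0, 0.06, 0, 0, 0],
    [0, 0, 0.09, 0, 0, 0],
    [0, 0, 0.113, 0, 0, 0],
    [0, 0, 0.113, 0, 0, 0],
  ],
)

```text
clock: 3.95
eef_pos: [581.4, 78.4, 61.7]
eef_rot: [-2.315, -2.122, 0.003]
contact_force: [-0.4, -1.1, -0.3]
finger_gap: 43.0
finger_force: 0.0
```

>>> play_rows(
  motion=[
    [0, 0, 0, 0, 0, 0],
    [0, 0, 0, 0, 0, 0],
    [0, 0, 0, 0, 0, 0],
    [0, 0, 0, 0, 0, 0],
    [0, 0, 0, 0, 0, 0],
  ],
  gripper=1,
)

```text
clock: 4.37
eef_pos: [583.8, 78.8, 64.1]
eef_rot: [2.314, 2.122, 0.002]
contact_force: [-2.1, -1.6, 6.7]
finger_gap: 28.3
finger_force: 60.2
```

>>> play_rows(
  motion=[
    [0, 0, 0, 0, 0, 0],
    [0, 0, 0, 0, 0, 0],
    [0, 0, 0, 0, 0, 0],
    [0, 0, 0, 0, 0, 0],
    [0, 0, 0, 0, 0, 0],
  ],
)

```text
clock: 4.78
eef_pos: [583.9, 78.8, 64.1]
eef_rot: [2.314, 2.122, 0.002]
contact_force: [-2.2, -0.7, 6.5]
finger_gap: 27.5
finger_force: 60.2
```

>>> play_rows(
  motion=[
    [0, 0, -0.008, 0, 0, 0],
    [0, 0, -0.016, 0, 0, 0],
    [0, 0, -0.024, 0, 0, 0],
    [0, 0, -0.024, 0, 0, 0],
    [0, 0, -0.024, 0, 0, 0],
  ],
)

```text
clock: 5.2
eef_pos: [583.1, 78.8, 76.4]
eef_rot: [2.315, 2.123, -0.0]
contact_force: [1.8, -1.4, -8.2]
finger_gap: 27.8
finger_force: 59.7
```

```bash
python3 - <<'E'
from h import *
status();im,d,K,T=grab('wrist');save(im[100:420,130:450],'w3')
E
```

```text
t 5.2 tcp [583.1  78.8  76.4] yaw 85.0 tilt [-0.01 -0.02] F [ 1.8 -1.4 -8.2] gap 27.8 ff 59.7 j [ 0.13  0.47 -0.24  0.86 -0.    1.79]
```

View pics/w3.png

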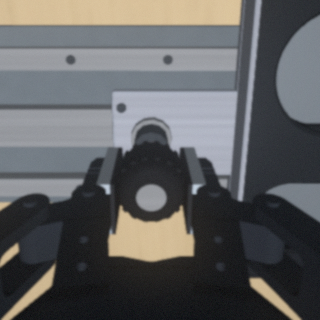

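Knob is up about 12.5 mm (spring reading 8.2 N). Drawing the carriage out.

>>> play_rows(
  motion=[
    [0, -0.02, 0, 0, 0, 0],
    [0, -0.05, 0, 0, 0, 0],
    [0, -0.08, 0, 0, 0, 0],
    [0, -0.11, 0, 0, 0, 0],
    [0, -0.14, 0, 0, 0, 0],
  ],
)

```text
clock: 5.67
eef_pos: [500.1, 86.1, 76.7]
eef_rot: [2.314, 2.121, 0.003]
contact_force: [5.3, -1.5, -8.6]
finger_gap: 27.8
finger_force: 60.3
```

>>> play_rows(
  motion=[
    [0, -0.03, 0, 0, 0, 0],
    [0, -0.06, 0, 0, 0, 0],
    [0, -0.09, 0, 0, 0, 0],
    [0, -0.12, 0, 0, 0, 0],
    [0, -0.1433, 0, 0, 0, 0],
  ],
)

```text
clock: 6.08
eef_pos: [413.2, 93.7, 76.8]
eef_rot: [2.315, 2.123, 0.001]
contact_force: [3.4, -2.0, -8.8]
finger_gap: 27.4
finger_force: 60.3
```

>>> play_rows(
  motion=[
    [0, 0, 0, 0, 0, 0],
    [0, 0, 0, 0, 0, 0],
    [0, 0, 0, 0, 0, 0],
    [0, 0, 0, 0, 0, 0],
    [0, 0, 0, 0, 0, 0],
  ],
)

```text
clock: 6.5
eef_pos: [413.9, 93.5, 76.4]
eef_rot: [-2.315, -2.123, 0.001]
contact_force: [-1.6, -0.2, -8.4]
finger_gap: 27.7
finger_force: 60.5
```

>>> play_rows(
  motion=[
    [0, 0, 0.006, 0, 0, 0],
    [0, 0, 0.012, 0, 0, 0],
    [0, 0, 0.018, 0, 0, 0],
    [0, 0, 0.022, 0, 0, 0],
    [0, 0, 0.022, 0, 0, 0],
  ],
)

```text
clock: 6.92
eef_pos: [415.5, 93.5, 64.1]
eef_rot: [2.314, 2.121, 0.003]
contact_force: [-0.4, -1.7, -2.6]
finger_gap: 27.4
finger_force: 61.2
```

>>> play_rows(
  motion=[
    [0, 0, 0, 0, 0, 0],
    [0, 0, 0, 0, 0, 0],
    [0, 0, 0, 0, 0, 0],
    [0, 0, 0, 0, 0, 0],
    [0, 0, 0, 0, 0, 0],
  ],
  gripper=0,
)

```text
clock: 7.33
eef_pos: [414.2, 93.8, 63.8]
eef_rot: [2.315, 2.123, 0.002]
contact_force: [-0.8, 0.7, -0.2]
finger_gap: 42.6
finger_force: 0.0
```

>>> play_rows(
  motion=[
    [0, 0, -0.03, 0, 0, 0],
    [0, 0, -0.08, 0, 0, 0],
    [0, 0, -0.13, 0, 0, 0],
    [0, 0, -0.18, 0, 0, 0],
    [0, 0, -0.22, 0, 0, 0],
  ],
)

```text
clock: 7.75
eef_pos: [414.2, 93.8, 197.8]
eef_rot: [2.315, 2.123, 0.003]
contact_force: [1.1, 0.8, -0.3]
finger_gap: 42.8
finger_force: 0.0
```

```bash
python3 - <<'E'
from h import *
status();im,d,K,T=grab('wrist');P=world(d,K,T)
print('knob');blobs(P,72,110,(370,460,50,140),150)
print('foam');blobs(P,56,66,(440,660,-40,200),3000)
plan((480,60,200,85))
E
```

```text
t 7.75 tcp [414.2  93.8 197.8] yaw 85.0 tilt [0.12 0.03] F [ 1.1  0.8 -0.3] gap 42.8 ff 0.0 j [ 0.22  0.11 -0.42  1.04  0.    1.88]
knob
rect c 415.5 93.2 LxW 31.0 30.5 long axis yaw 0.0 area 728.625 z 91.1
foam
rect c 554.1 82.0 LxW 176.6 175.3 long axis yaw -4.9 area 26505.875 z 59.8
t 7.8 tcp [417.   94.4 201.8] yaw 85.0 tilt [0.52 0.12] F [2.3 0.2 2.3] gap 42.8 ff 0.0 j [ 0.22  0.1  -0.42  1.04  0.    1.88]
(480, 60, 200, 85) [-0.0481, 0.1096, 0.0038, 0.0057, -0.0019, 0.0005]
```

Pin down: the knob top is at 91 mm, as it was at the start. Next, measuring the cutouts from above.

>>> play_rows(
  motion=[
    [-0.06, 0.1, 0, 0, 0, 0],
    [-0.06, 0.2, 0, 0, 0, 0],
    [-0.06, 0.2, 0, 0, 0, 0],
    [-0.06, 0.2, 0, 0, 0, 0],
    [-0.06, 0.2, 0, 0, 0, 0],
  ],
)

```text
clock: 8.22
eef_pos: [532.2, 46.8, 194.6]
eef_rot: [2.317, 2.121, 0.0]
contact_force: [-1.8, 0.7, -0.5]
finger_gap: 42.6
finger_force: 0.0
```

>>> play_rows(
  motion=[
    [0, 0, 0, 0, 0, 0],
    [0, 0, 0, 0, 0, 0],
    [0, 0, 0, 0, 0, 0],
    [0, 0, 0, 0, 0, 0],
    [0, 0, 0, 0, 0, 0],
  ],
)

```text
clock: 8.63
eef_pos: [529.4, 47.7, 195.9]
eef_rot: [2.315, 2.124, 0.0]
contact_force: [0.1, -0.5, -0.1]
finger_gap: 43.0
finger_force: 0.0
```

```bash
python3 - <<'E'
from h import *
status();im,d,K,T=grab('wrist');save(im,'w4');np.savez('w4',im=im,d=d,K=K,T=T);P=world(d,K,T)
print('foam');blobs(P,56,66,(440,680,-40,200),3000)
print('floors');blobs(P,35,52,(475,630,8,160),800)
plan((406.6,-180,220,72.2))
E
```

```text
t 8.63 tcp [529.4  47.7 195.9] yaw 85.1 tilt [0.02 0.  ] F [ 0.1 -0.5 -0.1] gap 43.0 ff 0.0 j [ 0.09  0.29 -0.19  1.09  0.    1.75]
foam
rect c 555.0 81.0 LxW 176.7 176.7 long axis yaw -5.0 area 30472.375 z 59.7
floors
rect c 596.0 36.5 LxW 59.0 57.0 long axis yaw 0.0 area 2753.5 z 44.2
rect c 599.2 120.0 LxW 66.0 49.5 long axis yaw -5.0 area 2923.75 z 44.2
rect c 515.9 128.6 LxW 65.3 62.5 long axis yaw -4.8 area 3236.5 z 44.2
rect c 509.9 40.0 LxW 72.6 42.4 long axis yaw -4.8 area 2635.125 z 44.2
t 8.68 tcp [529.6  47.7 195.8] yaw 85.1 tilt [0.02 0.  ] F [-0.1  0.3 -0.4] gap 42.7 ff 0.0 j [ 0.09  0.29 -0.19  1.09 -0.    1.75]
(406.6, -180, 220, 72.2) [-0.1978, -0.0858, -0.0202, 0.0001, -0.0, 0.0715]
(406.6, -180, 220, 72.2) [-0.2062, -0.0631, -0.0202, 0.0001, -0.0, 0.0715]
```

View pics/w4.png

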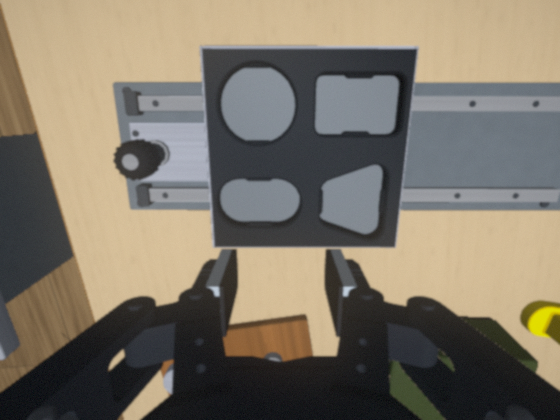

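All four cutouts are empty: round (258,103), rect (357,103), oblong (260,200), panto (353,200). I'll get the mouth outlines by projecting onto the foam face.

```bash
python3 - <<'E'
from h import *
z=np.load('w4.npz');d,K,T=z['d'],z['K'],z['T'];P=world(d,K,T)
th=np.deg2rad(-5);A=np.array([[np.cos(th),np.sin(th)],[-np.sin(th),np.cos(th)]])
o=T[:3,3];ray=P-o;Q=o+ray*((59.8-o[2])/ray[...,2])[...,None]
L=(Q[...,:2]-[555,81])@A.T
for zc in (57,58.5):
    m=((P[...,2]<zc)&(np.abs(L)<84).all(-1)&(d>0)).astype(np.uint8)
    n,lab,st,_=cv2.connectedComponentsWithStats(m)
    for i in range(1,n):
        if st[i,4]<500: continue
        p=L[lab==i];lo,hi=np.percentile(p,.3,0),np.percentile(p,99.7,0);c=(lo+hi)/2
        print(zc,'local',c.round(1),'size',(hi-lo).round(1),'world',([555,81]+A.T@c).round(1))
m=(np.abs(P[...,2]-60)<3)&(np.abs(L)<95).all(-1)
p=L[m];print('foam ext',np.percentile(p,.1,0),np.percentile(p,99.9,0),np.median(P[m][:,2]))
E
```

```text
57 local [-42.5  42.7] size [62.8 62.5] world [516.3 127.3]
57 local [42.7 43.1] size [71.8 47.9] world [601.3 120.2]
57 local [ 42.7 -42.1] size [57.8 67.5] world [593.9  35.3]
57 local [-42.6 -42.1] size [72.9 43.7] world [508.9  42.8]
58.5 local [-42.6  42.9] size [64.7 64.5] world [516.3 127.4]
58.5 local [43.1 43. ] size [74.1 51. ] world [601.7 120.1]
58.5 local [ 43.2 -42.2] size [60.2 69.4] world [594.4  35.2]
58.5 local [-42.8 -42.7] size [74.9 46.6] world [508.7  42.2]
foam ext [-85.6736981  -85.25418154] [86.2185097 86.2713914] 59.71645967149095<stdin>:4: RuntimeWarning: divide by zero encountered in divide
<stdin>:4: RuntimeWarning: invalid value encountered in multiply
```

>>> play_rows(
  motion=[
    [-0.198, -0.086, -0.02, 0, 0, 0.0715],
    [-0.198, -0.086, -0.02, 0, 0, 0.0715],
    [-0.198, -0.086, -0.02, 0, 0, 0.0715],
    [-0.198, -0.086, -0.02, 0, 0, 0.0715],
    [-0.198, -0.086, -0.02, 0, 0, 0.0715],
  ],
)

```text
clock: 9.1
eef_pos: [467.3, -68.1, 208.1]
eef_rot: [2.434, 1.985, 0.001]
contact_force: [0.2, 0.0, 0.1]
finger_gap: 42.7
finger_force: 0.0
```

>>> play_rows(
  motion=[
    [-0.206, -0.063, 0, 0, 0, 0.0715],
    [-0.206, -0.063, 0, 0, 0, 0.0715],
    [-0.206, -0.063, 0, 0, 0, 0.0715],
    [-0.206, -0.063, 0, 0, 0, 0.0715],
    [-0.206, -0.063, 0, 0, 0, 0.0715],
  ],
)

```text
clock: 9.52
eef_pos: [406.9, -181.1, 207.5]
eef_rot: [2.542, 1.846, 0.001]
contact_force: [0.7, 0.0, -0.3]
finger_gap: 42.5
finger_force: 0.0
```

>>> play_rows(
  motion=[
    [0, 0, 0.1, 0, 0, 0],
    [0, 0, 0.13, 0, 0, 0],
    [0, 0, 0.13, 0, 0, 0],
    [0, 0, 0.13, 0, 0, 0],
    [0, 0, 0.13, 0, 0, 0],
  ],
)

```text
clock: 9.93
eef_pos: [408.7, -179.5, 130.8]
eef_rot: [2.536, 1.852, 0.002]
contact_force: [-0.4, -0.6, 0.3]
finger_gap: 43.0
finger_force: 0.0
```

```bash
python3 - <<'E'
from h import *
im,d,K,T=grab('wrist');P=world(d,K,T)
blobs(P,66,75,(360,450,-225,-140),200);blobs(P,37,75,(360,450,-225,-140),800)
plan((406.5,-180.1,100,72.2),(406.5,-180.1,46,72.2))
E
```

```text
rect c 406.6 -180.3 LxW 28.5 27.7 long axis yaw 72.0 area 730.875 z 70.7
rect c 406.6 -179.8 LxW 73.2 41.8 long axis yaw -19.4 area 2405.875 z 41.5
t 9.98 tcp [ 409.3 -180.   131.4] yaw 72.3 tilt [ 0.19 -0.06] F [ 0.  -0.8  0.2] gap 42.4 ff 0.0 j [-0.41  0.2  -0.5   0.87  0.    1.47]
(406.5, -180.1, 100, 72.2) [-0.0015, -0.0046, 0.0524, 0.0022, 0.0, 0.0008]
(406.5, -180.1, 46, 72.2) [0.0, 0.0, 0.09, 0.0, 0.0, 0.0]
```

>>> play_rows(
  motion=[
    [0, -0.001, 0.052, 0, 0, 0],
    [0, -0.001, 0.052, 0, 0, 0],
    [0, -0.001, 0.052, 0, 0, 0],
    [0, -0.001, 0.052, 0, 0, 0],
    [0, -0.001, 0.052, 0, 0, 0],
  ],
)

```text
clock: 10.4
eef_pos: [407.9, -180.5, 100.0]
eef_rot: [2.537, 1.849, 0.003]
contact_force: [0.7, 0.3, 0.5]
finger_gap: 42.7
finger_force: 0.0
```

```bash
python3 - <<'E'
from h import *
plan((406.6,-180.1,46,72))
E
```

```text
t 10.4 tcp [ 407.9 -180.5  100. ] yaw 72.2 tilt [ 0.16 -0.07] F [0.7 0.3 0.5] gap 42.7 ff 0.0 j [-0.42  0.23 -0.55  0.78  0.    1.47]
(406.6, -180.1, 46, 72) [0.0001, -0.0025, 0.09, 0.002, 0.0002, 0.002]
```

>>> play_rows(
  motion=[
    [0, -0.002, 0.03, 0.001, 0, 0.002],
    [0, -0.002, 0.06, 0.001, 0, 0.002],
    [0, -0.002, 0.09, 0.001, 0, 0.002],
    [0, -0.002, 0.09, 0.001, 0, 0.002],
    [0, -0.002, 0.09, 0.001, 0, 0.002],
  ],
)

```text
clock: 10.82
eef_pos: [405.2, -179.6, 44.7]
eef_rot: [-2.54, -1.845, 0.002]
contact_force: [-0.4, -0.2, 0.6]
finger_gap: 42.8
finger_force: 0.0
```

>>> play_rows(
  motion=[
    [0, 0, 0, 0, 0, 0],
    [0, 0, 0, 0, 0, 0],
    [0, 0, 0, 0, 0, 0],
    [0, 0, 0, 0, 0, 0],
    [0, 0, 0, 0, 0, 0],
  ],
  gripper=1,
)

```text
clock: 11.23
eef_pos: [406.7, -180.3, 45.8]
eef_rot: [2.54, 1.845, 0.001]
contact_force: [-1.2, 0.5, 6.3]
finger_gap: 27.2
finger_force: 59.9
```

>>> play_rows(
  motion=[
    [0, 0, 0, 0, 0, 0],
    [0, 0, 0, 0, 0, 0],
    [0, 0, 0, 0, 0, 0],
    [0, 0, 0, 0, 0, 0],
    [0, 0, 0, 0, 0, 0],
  ],
)

```text
clock: 11.65
eef_pos: [406.6, -180.3, 45.8]
eef_rot: [2.54, 1.845, 0.001]
contact_force: [-0.8, -0.5, 6.4]
finger_gap: 26.5
finger_force: 59.9
```

```bash
python3 - <<'E'
from h import *
status()
E
```

```text
t 11.65 tcp [ 406.6 -180.3   45.8] yaw 72.0 tilt [ 0.08 -0.05] F [-0.8 -0.5  6.4] gap 26.5 ff 59.9 j [-0.42  0.3  -0.64  0.64 -0.    1.47]
```

>>> play_rows(
  motion=[
    [0, 0, -0.03, 0, 0, 0],
    [0, 0, -0.07, 0, 0, 0],
    [0, 0, -0.12, 0, 0, 0],
    [0, 0, -0.16, 0, 0, 0],
    [0, 0, -0.16, 0, 0, 0],
  ],
)

```text
clock: 12.07
eef_pos: [408.8, -181.2, 145.2]
eef_rot: [2.536, 1.842, 0.006]
contact_force: [1.0, -0.4, -1.9]
finger_gap: 27.2
finger_force: 60.5
```

```bash
python3 - <<'E'
from h import *
plan((508.9,42.5,140,85),(508.9,42.5,92,85))
E
```

```text
t 12.07 tcp [ 408.8 -181.2  145.2] yaw 72.0 tilt [ 0.4  -0.19] F [ 1.  -0.4 -1.9] gap 27.2 ff 60.5 j [-0.42  0.18 -0.48  0.9  -0.    1.47]
(508.9, 42.5, 140, 85) [0.2031, 0.0217, 0.0043, 0.0024, 0.0006, -0.0723]
(508.9, 42.5, 140, 85) [0.1993, 0.0446, 0.0043, 0.0024, 0.0006, -0.0723]
(508.9, 42.5, 92, 85) [0.0, 0.0, 0.08, 0.0, 0.0, 0.0]
```

>>> play_rows(
  motion=[
    [0.203, 0.0217, 0, 0, 0, -0.0723],
    [0.203, 0.0217, 0, 0, 0, -0.0723],
    [0.203, 0.0217, 0, 0, 0, -0.0723],
    [0.203, 0.0217, 0, 0, 0, -0.0723],
    [0.203, 0.0217, 0, 0, 0, -0.0723],
  ],
)

```text
clock: 12.48
eef_pos: [455.7, -66.2, 139.8]
eef_rot: [-2.427, -1.992, 0.002]
contact_force: [-1.5, -0.3, -1.6]
finger_gap: 27.0
finger_force: 60.4
```

>>> play_rows(
  motion=[
    [0.199, 0.0446, 0, 0, 0, -0.0723],
    [0.199, 0.0446, 0, 0, 0, -0.0723],
    [0.199, 0.0446, 0, 0, 0, -0.0723],
    [0.199, 0.0446, 0, 0, 0, -0.0723],
    [0.199, 0.0446, 0, 0, 0, -0.0723],
  ],
)

```text
clock: 12.9
eef_pos: [505.7, 44.2, 139.7]
eef_rot: [-2.313, -2.124, 0.003]
contact_force: [-0.1, -0.0, -1.7]
finger_gap: 27.4
finger_force: 60.4
```

>>> play_rows(
  motion=[
    [0, 0, 0, 0, 0, 0],
    [0, 0, 0, 0, 0, 0],
    [0, 0, 0, 0, 0, 0],
    [0, 0, 0, 0, 0, 0],
    [0, 0, 0, 0, 0, 0],
  ],
)

```text
clock: 13.32
eef_pos: [505.2, 42.8, 140.3]
eef_rot: [-2.317, -2.12, 0.001]
contact_force: [-1.0, 0.7, -1.0]
finger_gap: 27.0
finger_force: 60.4
```

```bash
python3 - <<'E'
from h import *
plan((508.9,42.5,90,85))
im,d,K,T=grab('wrist');P=world(d,K,T);tz=robot.read_state()['eef_pos'][2]
print('plate in hand');blobs(P,tz-12,tz-1,(460,560,0,90),500)
E
```

```text
t 13.32 tcp [505.2  42.8 140.3] yaw 84.9 tilt [-0.09  0.02] F [-1.   0.7 -1. ] gap 27.0 ff 60.4 j [ 0.08  0.29 -0.35  0.94  0.    1.74]
(508.9, 42.5, 90, 85) [-0.0, 0.0064, 0.0839, -0.001, -0.0002, -0.001]
plate in hand
rect c 506.1 51.0 LxW 73.1 26.6 long axis yaw -5.9 area 858.75 z 135.2
```

>>> play_rows(
  motion=[
    [0, 0.0062, 0.03, 0, 0, 0],
    [0, 0.0062, 0.06, 0, 0, 0],
    [0, 0.0062, 0.083, 0, 0, 0],
    [0, 0.0062, 0.083, 0, 0, 0],
    [0, 0.0062, 0.083, 0, 0, 0],
  ],
)

```text
clock: 13.78
eef_pos: [508.2, 43.2, 90.0]
eef_rot: [-2.315, -2.12, 0.004]
contact_force: [0.4, -0.5, -0.9]
finger_gap: 27.1
finger_force: 60.4
```

>>> play_rows(
  motion=[
    [0, 0, 0, 0, 0, 0],
    [0, 0, 0, 0, 0, 0],
    [0, 0, 0, 0, 0, 0],
    [0, 0, 0, 0, 0, 0],
    [0, 0, 0, 0, 0, 0],
  ],
)

```text
clock: 14.2
eef_pos: [509.5, 43.5, 91.0]
eef_rot: [-2.316, -2.122, -0.0]
contact_force: [0.3, -0.1, -1.2]
finger_gap: 26.6
finger_force: 60.4
```

```bash
python3 - <<'E'
from h import *
plan((508.9,42.5,74,85))
E
```

```text
t 14.2 tcp [509.5  43.5  91. ] yaw 85.0 tilt [-0.02  0.03] F [ 0.3 -0.1 -1.2] gap 26.6 ff 60.4 j [ 0.08  0.34 -0.42  0.82  0.    1.74]
(508.9, 42.5, 74, 85) [-0.0018, -0.0008, 0.0283, -0.0003, -0.0003, 0.0001]
```

>>> play_rows(
  motion=[
    [-0.0018, -0.0008, 0.006, 0, 0, 0],
    [-0.0018, -0.0008, 0.012, 0, 0, 0],
    [-0.0018, -0.0008, 0.018, 0, 0, 0],
    [-0.0018, -0.0008, 0.023, 0, 0, 0],
    [-0.0018, -0.0008, 0.028, 0, 0, 0],
  ],
)

```text
clock: 14.62
eef_pos: [508.3, 42.2, 73.3]
eef_rot: [-2.315, -2.122, 0.002]
contact_force: [-1.9, -0.8, 7.0]
finger_gap: 27.0
finger_force: 61.5
```

>>> play_rows(
  motion=[
    [0, 0, 0.003, 0, 0, 0],
    [0, 0, 0.006, 0, 0, 0],
    [0, 0, 0.009, 0, 0, 0],
    [0, 0, 0.012, 0, 0, 0],
    [0, 0, 0.0145, 0, 0, 0],
  ],
)

```text
clock: 15.03
eef_pos: [508.9, 42.3, 64.9]
eef_rot: [-2.316, -2.122, 0.001]
contact_force: [-0.1, -0.4, 3.2]
finger_gap: 27.1
finger_force: 61.0
```

>>> play_rows(
  motion=[
    [0, 0, 0.001, 0, 0, 0],
    [0, 0, 0.002, 0, 0, 0],
    [0, 0, 0.003, 0, 0, 0],
    [0, 0, 0.003, 0, 0, 0],
    [0, 0, 0.003, 0, 0, 0],
  ],
)

```text
clock: 15.45
eef_pos: [509.1, 42.3, 64.8]
eef_rot: [2.316, 2.122, 0.001]
contact_force: [-3.8, -1.7, 15.3]
finger_gap: 26.8
finger_force: 62.5
```

Seated at exactly the expected height. Release, go up, and get the rect.

>>> play_rows(
  motion=[
    [0, 0, 0, 0, 0, 0],
    [0, 0, 0, 0, 0, 0],
    [0, 0, 0, 0, 0, 0],
    [0, 0, 0, 0, 0, 0],
    [0, 0, 0, 0, 0, 0],
  ],
  gripper=0,
)

```text
clock: 15.87
eef_pos: [508.2, 42.5, 62.7]
eef_rot: [-2.315, -2.121, 0.002]
contact_force: [-1.2, 0.0, -0.6]
finger_gap: 42.5
finger_force: 0.0
```

>>> play_rows(
  motion=[
    [0, 0, -0.04, 0, 0, 0],
    [0, 0, -0.09, 0, 0, 0],
    [0, 0, -0.14, 0, 0, 0],
    [0, 0, -0.2, 0, 0, 0],
    [0, 0, -0.2, 0, 0, 0],
  ],
)

```text
clock: 16.28
eef_pos: [512.9, 42.8, 189.5]
eef_rot: [2.312, 2.119, 0.013]
contact_force: [1.4, 0.5, 1.1]
finger_gap: 42.7
finger_force: 0.0
```

>>> play_rows(
  motion=[
    [0, 0, 0, 0, 0, 0],
    [0, 0, 0, 0, 0, 0],
    [0, 0, 0, 0, 0, 0],
    [0, 0, 0, 0, 0, 0],
    [0, 0, 0, 0, 0, 0],
  ],
)

```text
clock: 16.7
eef_pos: [507.7, 42.3, 181.8]
eef_rot: [-2.314, -2.12, 0.005]
contact_force: [-0.3, -0.5, 0.2]
finger_gap: 42.5
finger_force: 0.0
```

```bash
python3 - <<'E'
from h import *
plan((413.6,-273.8,180,81),(413.6,-273.8,125,81))
im,d,K,T=grab('wrist');save(im[0:300,100:520],'w5');P=world(d,K,T)
print('hub');blobs(P,80,95,(470,550,5,80),200)
print('foam z');blobs(P,50,66,(440,680,-40,200),3000)
E
```

```text
t 16.7 tcp [507.7  42.3 181.8] yaw 85.0 tilt [-0.24  0.02] F [-0.3 -0.5  0.2] gap 42.5 ff 0.0 j [ 0.08  0.26 -0.27  1.05  0.    1.74]
(413.6, -273.8, 180, 81) [-0.2693, -0.0552, 0.0018, -0.0014, 0.0001, 0.0222]
(413.6, -273.8, 180, 81) [-0.271, -0.0458, 0.0016, -0.0014, 0.0001, 0.0222]
(413.6, -273.8, 125, 81) [0.0, 0.0, 0.0917, 0.0, 0.0, 0.0]
hub
rect c 509.0 41.9 LxW 28.3 27.9 long axis yaw 84.3 area 731.5 z 89.8
foam z
rect c 555.2 81.1 LxW 178.2 178.1 long axis yaw -4.9 area 31232.75 z 59.7
```

View pics/w5.png

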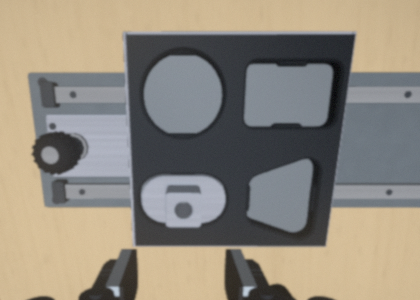

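Oblong is seated at (183,200), hub top 90 mm. Now the rect.

>>> play_rows(
  motion=[
    [-0.269, -0.055, 0.0, 0, 0, 0.022],
    [-0.269, -0.055, 0.0, 0, 0, 0.022],
    [-0.269, -0.055, 0.0, 0, 0, 0.022],
    [-0.269, -0.055, 0.0, 0, 0, 0.022],
    [-0.269, -0.055, 0.0, 0, 0, 0.022],
  ],
)

```text
clock: 17.17
eef_pos: [459.3, -121.0, 182.7]
eef_rot: [-2.36, -2.073, 0.007]
contact_force: [-0.4, 0.2, 0.8]
finger_gap: 42.3
finger_force: 0.0
```

>>> play_rows(
  motion=[
    [-0.271, -0.046, 0.0, 0, 0, 0.022],
    [-0.271, -0.046, 0.0, 0, 0, 0.022],
    [-0.271, -0.046, 0.0, 0, 0, 0.022],
    [-0.271, -0.046, 0.0, 0, 0, 0.022],
    [-0.271, -0.046, 0.0, 0, 0, 0.022],
  ],
)

```text
clock: 17.58
eef_pos: [413.2, -279.4, 182.8]
eef_rot: [2.395, 2.032, -0.005]
contact_force: [0.6, 0.2, 0.7]
finger_gap: 42.5
finger_force: 0.0
```

>>> play_rows(
  motion=[
    [0, 0, 0.05, 0, 0, 0],
    [0, 0, 0.1, 0, 0, 0],
    [0, 0, 0.12, 0, 0, 0],
    [0, 0, 0.12, 0, 0, 0],
    [0, 0, 0.12, 0, 0, 0],
  ],
)

```text
clock: 18.0
eef_pos: [414.1, -272.5, 110.4]
eef_rot: [-2.385, -2.039, 0.002]
contact_force: [0.1, 0.5, 0.5]
finger_gap: 42.7
finger_force: 0.0
```

>>> play_rows(
  motion=[
    [0, 0, 0, 0, 0, 0],
    [0, 0, 0, 0, 0, 0],
    [0, 0, 0, 0, 0, 0],
    [0, 0, 0, 0, 0, 0],
    [0, 0, 0, 0, 0, 0],
  ],
)

```text
clock: 18.42
eef_pos: [415.0, -273.7, 111.8]
eef_rot: [2.388, 2.041, -0.001]
contact_force: [0.2, -0.5, -0.5]
finger_gap: 43.1
finger_force: 0.0
```

```bash
python3 - <<'E'
from h import *
plan((413.6,-273.8,46,81))
im,d,K,T=grab('wrist');P=world(d,K,T)
bx=(365,465,-325,-230)
blobs(P,66,75,bx,200);blobs(P,37,75,bx,800)
E
```

```text
t 18.42 tcp [ 415.  -273.7  111.8] yaw 81.1 tilt [-0.02 -0.02] F [ 0.2 -0.5 -0.5] gap 43.1 ff 0.0 j [-0.58  0.3  -0.42  0.86 -0.    1.14]
(413.6, -273.8, 46, 81) [-0.0004, -0.0023, 0.1097, -0.0001, 0.0002, 0.0006]
rect c 413.3 -274.0 LxW 28.6 28.1 long axis yaw 81.9 area 750.125 z 70.7
rect c 413.3 -274.1 LxW 70.3 46.7 long axis yaw -9.2 area 2818.5 z 41.4
```

>>> play_rows(
  motion=[
    [-0.0007, -0.0025, 0.03, 0, 0, 0],
    [-0.0007, -0.0025, 0.06, 0, 0, 0],
    [-0.0007, -0.0025, 0.09, 0, 0, 0],
    [-0.0007, -0.0025, 0.11, 0, 0, 0],
    [-0.0007, -0.0025, 0.11, 0, 0, 0],
  ],
)

```text
clock: 18.88
eef_pos: [411.0, -272.5, 43.0]
eef_rot: [-2.384, -2.037, 0.003]
contact_force: [-0.1, 0.3, -0.3]
finger_gap: 42.6
finger_force: 0.0
```

>>> play_rows(
  motion=[
    [0, 0, 0, 0, 0, 0],
    [0, 0, 0, 0, 0, 0],
    [0, 0, 0, 0, 0, 0],
    [0, 0, 0, 0, 0, 0],
    [0, 0, 0, 0, 0, 0],
  ],
  gripper=1,
)

```text
clock: 19.3
eef_pos: [413.2, -273.9, 45.7]
eef_rot: [-2.388, -2.041, 0.001]
contact_force: [-0.2, 0.6, -2.6]
finger_gap: 26.8
finger_force: 61.0
```

>>> play_rows(
  motion=[
    [0, 0, 0, 0, 0, 0],
    [0, 0, 0, 0, 0, 0],
    [0, 0, 0, 0, 0, 0],
    [0, 0, 0, 0, 0, 0],
    [0, 0, 0, 0, 0, 0],
  ],
)

```text
clock: 19.72
eef_pos: [413.1, -273.8, 45.5]
eef_rot: [-2.388, -2.041, 0.001]
contact_force: [-0.7, -0.3, 2.3]
finger_gap: 26.8
finger_force: 61.4
```

>>> play_rows(
  motion=[
    [0, 0, -0.03, 0, 0, 0],
    [0, 0, -0.07, 0, 0, 0],
    [0, 0, -0.12, 0, 0, 0],
    [0, 0, -0.17, 0, 0, 0],
    [0, 0, -0.17, 0, 0, 0],
  ],
)

```text
clock: 20.13
eef_pos: [416.2, -275.9, 152.4]
eef_rot: [2.382, 2.036, 0.003]
contact_force: [1.7, -1.3, -1.4]
finger_gap: 26.7
finger_force: 61.3
```

>>> play_rows(
  motion=[
    [0, 0, 0, 0, 0, 0],
    [0, 0, 0, 0, 0, 0],
    [0, 0, 0, 0, 0, 0],
    [0, 0, 0, 0, 0, 0],
    [0, 0, 0, 0, 0, 0],
  ],
)

```text
clock: 20.55
eef_pos: [412.2, -273.2, 145.8]
eef_rot: [-2.385, -2.039, 0.002]
contact_force: [1.4, -0.0, -2.5]
finger_gap: 26.7
finger_force: 61.3
```

```bash
python3 - <<'E'
from h import *
plan((601.5,120.1,150,85))
E
```

```text
t 20.55 tcp [ 412.2 -273.2  145.8] yaw 81.0 tilt [-0.22  0.11] F [ 1.4 -0.  -2.5] gap 26.7 ff 61.3 j [-0.59  0.27 -0.36  0.94 -0.    1.14]
(601.5, 120.1, 150, 85) [0.2322, 0.0699, -0.0023, -0.0008, -0.0003, -0.0147]
(601.5, 120.1, 150, 85) [0.2305, 0.0752, -0.0023, -0.0008, -0.0003, -0.0147]
(601.5, 120.1, 150, 85) [0.2287, 0.0805, -0.0023, -0.0008, -0.0003, -0.0147]
```

>>> play_rows(
  motion=[
    [0.232, 0.07, -0.002, 0, 0, -0.015],
    [0.232, 0.07, -0.002, 0, 0, -0.015],
    [0.232, 0.07, -0.002, 0, 0, -0.015],
    [0.232, 0.07, -0.002, 0, 0, -0.015],
    [0.232, 0.07, -0.002, 0, 0, -0.015],
  ],
)

```text
clock: 20.97
eef_pos: [477.6, -139.2, 147.7]
eef_rot: [-2.356, -2.074, -0.001]
contact_force: [-0.1, 0.3, -2.1]
finger_gap: 27.2
finger_force: 61.2
```

>>> play_rows(
  motion=[
    [0.23, 0.075, -0.002, 0, 0, -0.015],
    [0.23, 0.075, -0.002, 0, 0, -0.015],
    [0.23, 0.075, -0.002, 0, 0, -0.015],
    [0.23, 0.075, -0.002, 0, 0, -0.015],
    [0.23, 0.075, -0.002, 0, 0, -0.015],
  ],
)

```text
clock: 21.38
eef_pos: [541.0, -8.7, 148.9]
eef_rot: [-2.333, -2.101, -0.002]
contact_force: [-0.2, -0.1, -0.8]
finger_gap: 26.8
finger_force: 61.2
```

>>> play_rows(
  motion=[
    [0.229, 0.08, -0.002, 0, 0, -0.015],
    [0.229, 0.08, -0.002, 0, 0, -0.015],
    [0.229, 0.08, -0.002, 0, 0, -0.015],
    [0.229, 0.08, -0.002, 0, 0, -0.015],
    [0.229, 0.08, -0.002, 0, 0, -0.015],
  ],
)

```text
clock: 21.8
eef_pos: [603.7, 122.4, 149.7]
eef_rot: [-2.309, -2.128, -0.001]
contact_force: [0.7, -0.7, -1.7]
finger_gap: 26.9
finger_force: 61.1
```

>>> play_rows(
  motion=[
    [0, 0, 0.05, 0, 0, 0],
    [0, 0, 0.08, 0, 0, 0],
    [0, 0, 0.08, 0, 0, 0],
    [0, 0, 0.08, 0, 0, 0],
    [0, 0, 0.08, 0, 0, 0],
  ],
)

```text
clock: 22.22
eef_pos: [601.9, 118.3, 103.3]
eef_rot: [-2.315, -2.122, 0.001]
contact_force: [-0.2, 0.4, -1.7]
finger_gap: 27.0
finger_force: 61.1
```

>>> play_rows(
  motion=[
    [0, 0, 0, 0, 0, 0],
    [0, 0, 0, 0, 0, 0],
    [0, 0, 0, 0, 0, 0],
    [0, 0, 0, 0, 0, 0],
    [0, 0, 0, 0, 0, 0],
  ],
)

```text
clock: 22.63
eef_pos: [601.9, 119.5, 103.1]
eef_rot: [-2.314, -2.124, 0.0]
contact_force: [0.6, -0.0, -0.9]
finger_gap: 27.2
finger_force: 61.1
```

```bash
python3 - <<'E'
from h import *
plan((601.5,120.1,90,85))
im,d,K,T=grab('wrist');P=world(d,K,T);tz=robot.read_state()['eef_pos'][2]
print('plate in hand');blobs(P,tz-12,tz-1,(550,650,70,170),300)
E
```

```text
t 22.63 tcp [601.9 119.5 103.1] yaw 85.1 tilt [-0.04  0.03] F [ 0.6 -0.  -0.9] gap 27.2 ff 61.1 j [ 0.2   0.49 -0.14  0.95  0.    1.85]
(601.5, 120.1, 90, 85) [0.001, -0.0007, 0.0219, -0.0005, -0.0003, 0.0011]
plate in hand
rect c 603.2 130.4 LxW 70.7 24.9 long axis yaw -5.7 area 1048.375 z 98.3
```

>>> play_rows(
  motion=[
    [0.001, -0.0007, 0.012, 0, 0, 0.001],
    [0.001, -0.0007, 0.024, 0, 0, 0.001],
    [0.001, -0.0007, 0.034, 0, 0, 0.001],
    [0.001, -0.0007, 0.042, 0, 0, 0.001],
    [0.001, -0.0007, 0.048, 0, 0, 0.001],
  ],
)

```text
clock: 23.1
eef_pos: [600.7, 120.4, 72.9]
eef_rot: [-2.314, -2.121, 0.002]
contact_force: [-2.7, 1.5, 7.5]
finger_gap: 26.8
finger_force: 62.3
```

>>> play_rows(
  motion=[
    [0, 0, 0.003, 0, 0, 0],
    [0, 0, 0.006, 0, 0, 0],
    [0, 0, 0.009, 0, 0, 0],
    [0, 0, 0.012, 0, 0, 0],
    [0, 0, 0.0145, 0, 0, 0],
  ],
)

```text
clock: 23.52
eef_pos: [601.8, 120.2, 65.3]
eef_rot: [-2.316, -2.122, -0.0]
contact_force: [-0.7, 0.1, 3.8]
finger_gap: 27.0
finger_force: 61.8
```

>>> play_rows(
  motion=[
    [0, 0, 0.001, 0, 0, 0],
    [0, 0, 0.002, 0, 0, 0],
    [0, 0, 0.003, 0, 0, 0],
    [0, 0, 0.003, 0, 0, 0],
    [0, 0, 0.003, 0, 0, 0],
  ],
)

```text
clock: 23.93
eef_pos: [601.8, 120.2, 64.5]
eef_rot: [-2.316, -2.122, -0.001]
contact_force: [-2.1, 1.1, 8.5]
finger_gap: 27.0
finger_force: 62.4
```

>>> play_rows(
  motion=[
    [0, 0, 0.0015, 0, 0, 0],
    [0, 0, 0.0015, 0, 0, 0],
    [0, 0, 0.0015, 0, 0, 0],
    [0, 0, 0.0015, 0, 0, 0],
    [0, 0, 0.0015, 0, 0, 0],
  ],
)

```text
clock: 24.35
eef_pos: [601.9, 120.2, 64.5]
eef_rot: [-2.316, -2.122, -0.002]
contact_force: [-3.2, -0.2, 13.2]
finger_gap: 26.6
finger_force: 63.0
```

>>> play_rows(
  motion=[
    [0, 0, 0, 0, 0, 0],
    [0, 0, 0, 0, 0, 0],
    [0, 0, 0, 0, 0, 0],
    [0, 0, 0, 0, 0, 0],
    [0, 0, 0, 0, 0, 0],
  ],
  gripper=0,
)

```text
clock: 24.77
eef_pos: [601.0, 120.0, 61.9]
eef_rot: [-2.315, -2.121, 0.002]
contact_force: [-1.4, 1.0, -0.0]
finger_gap: 42.6
finger_force: 0.0
```

>>> play_rows(
  motion=[
    [0, 0, -0.04, 0, 0, 0],
    [0, 0, -0.09, 0, 0, 0],
    [0, 0, -0.14, 0, 0, 0],
    [0, 0, -0.18, 0, 0, 0],
    [0, 0, -0.18, 0, 0, 0],
  ],
)

```text
clock: 25.18
eef_pos: [604.8, 120.7, 176.0]
eef_rot: [2.313, 2.12, 0.012]
contact_force: [0.7, 0.6, 0.8]
finger_gap: 42.7
finger_force: 0.0
```

>>> play_rows(
  motion=[
    [0, 0, 0, 0, 0, 0],
    [0, 0, 0, 0, 0, 0],
    [0, 0, 0, 0, 0, 0],
    [0, 0, 0, 0, 0, 0],
    [0, 0, 0, 0, 0, 0],
  ],
)

```text
clock: 25.6
eef_pos: [600.6, 119.9, 169.0]
eef_rot: [-2.314, -2.121, 0.005]
contact_force: [-0.5, 0.3, 0.1]
finger_gap: 42.9
finger_force: 0.0
```

```bash
python3 - <<'E'
from h import *
plan((500,290,200,110))
im,d,K,T=grab('wrist');P=world(d,K,T)
print('hub');blobs(P,80,95,(550,660,70,180),200)
im,d,K,T=grab('top');P=world(d,K,T)
print('panto top');blobs(P,8,60,(430,640,230,450),500)
E
```

```text
t 25.6 tcp [600.6 119.9 169. ] yaw 85.0 tilt [-0.23 -0.  ] F [-0.5  0.3  0.1] gap 42.9 ff 0.0 j [ 0.2   0.44 -0.03  1.11  0.    1.85]
(500, 290, 200, 110) [0.1339, -0.0959, -0.0255, -0.0013, -0.0002, -0.1389]
(500, 290, 200, 110) [0.1515, -0.0646, -0.0257, -0.0013, -0.0002, -0.1389]
hub
rect c 601.8 119.7 LxW 28.9 27.9 long axis yaw 85.8 area 758.75 z 89.7
panto top
```

Rect is seated, hub top 89.7 mm. Now over to the panto.

>>> play_rows(
  motion=[
    [0.134, -0.096, -0.025, 0, 0, -0.139],
    [0.134, -0.096, -0.025, 0, 0, -0.139],
    [0.134, -0.096, -0.025, 0, 0, -0.139],
    [0.134, -0.096, -0.025, 0, 0, -0.139],
    [0.134, -0.096, -0.025, 0, 0, -0.139],
  ],
)

```text
clock: 26.12
eef_pos: [550.8, 205.8, 185.6]
eef_rot: [-2.068, -2.363, 0.001]
contact_force: [0.6, 0.2, -0.1]
finger_gap: 42.7
finger_force: 0.0
```

>>> play_rows(
  motion=[
    [0.151, -0.065, -0.025, 0, 0, -0.139],
    [0.151, -0.065, -0.025, 0, 0, -0.139],
    [0.151, -0.065, -0.025, 0, 0, -0.139],
    [0.151, -0.065, -0.025, 0, 0, -0.139],
    [0.151, -0.065, -0.025, 0, 0, -0.139],
  ],
)

```text
clock: 26.53
eef_pos: [501.0, 289.4, 200.4]
eef_rot: [-1.801, -2.573, 0.001]
contact_force: [-0.3, 0.1, -0.2]
finger_gap: 42.9
finger_force: 0.0
```

>>> play_rows(
  motion=[
    [0, 0, 0, 0, 0, 0],
    [0, 0, 0, 0, 0, 0],
    [0, 0, 0, 0, 0, 0],
    [0, 0, 0, 0, 0, 0],
    [0, 0, 0, 0, 0, 0],
  ],
)

```text
clock: 26.95
eef_pos: [500.9, 289.1, 200.5]
eef_rot: [-1.802, -2.571, 0.001]
contact_force: [0.2, 0.1, -0.3]
finger_gap: 43.0
finger_force: 0.0
```

```bash
python3 - <<'E'
from h import *
status()
im,d,K,T=grab('wrist');save(im,'w6');np.savez('w6',im=im,d=d,K=K,T=T);P=world(d,K,T)
bx=(440,640,230,450)
print('hub');blobs(P,42,50,bx,200)
print('plate')
for c in blobs(P,11,50,bx,500): print(cv2.approxPolyDP(c.reshape(-1,1,2),6,True)[:,0].round(0).tolist(),c.mean(0))
E
```

```text
t 26.95 tcp [500.9 289.1 200.5] yaw 109.9 tilt [-0.1   0.02] F [ 0.2  0.1 -0.3] gap 43.0 ff 0.0 j [ 0.52  0.37 -0.06  1.14  0.    1.75]
hub
rect c 526.7 381.2 LxW 28.5 28.2 long axis yaw 37.6 area 711.375 z 45.8
plate
rect c 526.6 381.4 LxW 67.8 56.5 long axis yaw -52.1 area 2921.375 z 16.4
[[496.0, 381.0], [516.0, 352.0], [564.0, 372.0], [529.0, 421.0]] [529.5012  384.26254]
```

View pics/w6.png

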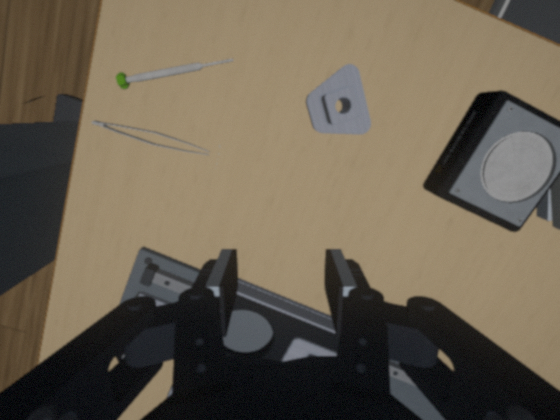

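The panto was knocked to (340,103) in the image, world (526.7, 381.3), wide end at yaw 37.7°. I'll grasp it there.

```bash
python3 - <<'E'
from h import *
plan((526.7,381.3,90,127.7),(526.7,381.3,21,127.7))
E
```

```text
t 27.0 tcp [500.8 289.3 200.6] yaw 110.0 tilt [-0.09  0.02] F [-0.2  0.7  0.5] gap 42.8 ff 0.0 j [ 0.52  0.37 -0.06  1.14  0.    1.75]
(526.7, 381.3, 90, 127.7) [0.1292, 0.0931, 0.1842, -0.0008, -0.0007, -0.1971]
(526.7, 381.3, 21, 127.7) [0.0, 0.0, 0.115, 0.0, 0.0, 0.0]
```

>>> play_rows(
  motion=[
    [0.129, 0.093, 0.1, 0, 0, -0.197],
    [0.129, 0.093, 0.184, 0, 0, -0.197],
    [0.129, 0.093, 0.184, 0, 0, -0.197],
    [0.129, 0.093, 0.184, 0, 0, -0.197],
    [0.129, 0.093, 0.184, 0, 0, -0.197],
  ],
)

```text
clock: 27.42
eef_pos: [524.1, 382.3, 84.6]
eef_rot: [-1.378, -2.817, 0.01]
contact_force: [-0.2, 0.0, -0.1]
finger_gap: 42.5
finger_force: 0.0
```

>>> play_rows(
  motion=[
    [0, 0, 0, 0, 0, 0],
    [0, 0, 0, 0, 0, 0],
    [0, 0, 0, 0, 0, 0],
    [0, 0, 0, 0, 0, 0],
    [0, 0, 0, 0, 0, 0],
  ],
)

```text
clock: 27.83
eef_pos: [527.1, 381.6, 92.1]
eef_rot: [-1.384, -2.82, -0.003]
contact_force: [-0.0, 0.5, 0.6]
finger_gap: 42.9
finger_force: 0.0
```

```bash
python3 - <<'E'
from h import *
im,d,K,T=grab('wrist');P=world(d,K,T)
bx=(470,590,330,440)
print('hub');blobs(P,42,50,bx,200)
plan((526.7,381.3,21,127.7))
E
```

```text
hub
rect c 526.5 381.3 LxW 28.9 28.2 long axis yaw -53.6 area 741.125 z 45.7
t 27.88 tcp [526.9 381.6  91.8] yaw 127.7 tilt [0.02 0.1 ] F [-0.2  0.1 -1.3] gap 42.5 ff 0.0 j [ 0.63  0.55 -0.05  0.97  0.    1.54]
(526.7, 381.3, 21, 127.7) [-0.0003, -0.0008, 0.118, 0.0009, -0.0008, 0.0001]
```

>>> play_rows(
  motion=[
    [0, -0.0008, 0.03, 0, 0, 0],
    [0, -0.0008, 0.06, 0, 0, 0],
    [0, -0.0008, 0.09, 0, 0, 0],
    [0, -0.0008, 0.105, 0, 0, 0],
    [0, -0.0008, 0.117, 0, 0, 0],
  ],
)

```text
clock: 28.3
eef_pos: [525.4, 380.9, 19.3]
eef_rot: [-1.383, -2.819, 0.002]
contact_force: [0.7, -0.4, 0.2]
finger_gap: 42.5
finger_force: 0.0
```

>>> play_rows(
  motion=[
    [0, 0, 0, 0, 0, 0],
    [0, 0, 0, 0, 0, 0],
    [0, 0, 0, 0, 0, 0],
    [0, 0, 0, 0, 0, 0],
    [0, 0, 0, 0, 0, 0],
  ],
)

```text
clock: 28.72
eef_pos: [526.5, 382.0, 21.1]
eef_rot: [-1.383, -2.82, -0.002]
contact_force: [-0.2, 0.4, 0.2]
finger_gap: 42.7
finger_force: 0.0
```

>>> play_rows(
  motion=[
    [0, 0, 0, 0, 0, 0],
    [0, 0, 0, 0, 0, 0],
    [0, 0, 0, 0, 0, 0],
    [0, 0, 0, 0, 0, 0],
    [0, 0, 0, 0, 0, 0],
  ],
  gripper=1,
)

```text
clock: 29.13
eef_pos: [526.3, 381.9, 20.9]
eef_rot: [-1.383, -2.82, -0.002]
contact_force: [0.2, 0.2, 5.7]
finger_gap: 27.0
finger_force: 60.5
```

>>> play_rows(
  motion=[
    [0, 0, 0, 0, 0, 0],
    [0, 0, 0, 0, 0, 0],
    [0, 0, 0, 0, 0, 0],
    [0, 0, 0, 0, 0, 0],
    [0, 0, 0, 0, 0, 0],
  ],
)

```text
clock: 29.55
eef_pos: [526.3, 381.9, 20.9]
eef_rot: [-1.383, -2.82, -0.002]
contact_force: [-0.5, 0.4, 4.6]
finger_gap: 27.1
finger_force: 60.5
```

>>> play_rows(
  motion=[
    [0, 0, -0.03, 0, 0, 0],
    [0, 0, -0.07, 0, 0, 0],
    [0, 0, -0.12, 0, 0, 0],
    [0, 0, -0.17, 0, 0, 0],
    [0, 0, -0.2, 0, 0, 0],
  ],
)

```text
clock: 29.97
eef_pos: [526.5, 381.8, 142.5]
eef_rot: [-1.383, -2.82, -0.002]
contact_force: [1.1, 0.9, -1.2]
finger_gap: 26.7
finger_force: 59.7
```

>>> play_rows(
  motion=[
    [0, 0, 0, 0, 0, 0],
    [0, 0, 0, 0, 0, 0],
    [0, 0, 0, 0, 0, 0],
    [0, 0, 0, 0, 0, 0],
    [0, 0, 0, 0, 0, 0],
  ],
)

```text
clock: 30.38
eef_pos: [524.9, 380.6, 137.9]
eef_rot: [-1.382, -2.818, 0.006]
contact_force: [0.2, 0.4, -1.4]
finger_gap: 26.8
finger_force: 59.7
```

```bash
python3 - <<'E'
from h import *
plan((594.1,35.1,142,85))
E
```

```text
t 30.38 tcp [524.9 380.6 137.9] yaw 127.8 tilt [-0.27 -0.11] F [ 0.2  0.4 -1.4] gap 26.8 ff 59.7 j [0.63 0.52 0.02 1.08 0.   1.54]
(594.1, 35.1, 142, 85) [-0.2629, -0.1307, -0.0032, -0.0016, 0.0002, 0.2375]
(594.1, 35.1, 142, 85) [-0.2925, -0.0258, -0.0034, -0.0016, 0.0002, 0.2375]
```

>>> play_rows(
  motion=[
    [-0.263, -0.131, -0.003, 0, 0, 0.2375],
    [-0.263, -0.131, -0.003, 0, 0, 0.2375],
    [-0.263, -0.131, -0.003, 0, 0, 0.2375],
    [-0.263, -0.131, -0.003, 0, 0, 0.2375],
    [-0.263, -0.131, -0.003, 0, 0, 0.2375],
  ],
)

```text
clock: 30.8
eef_pos: [560.2, 202.5, 140.6]
eef_rot: [-1.889, -2.51, 0.008]
contact_force: [-0.4, -1.3, -0.9]
finger_gap: 26.8
finger_force: 59.8
```

>>> play_rows(
  motion=[
    [-0.292, -0.026, -0.003, 0, 0, 0.2375],
    [-0.292, -0.026, -0.003, 0, 0, 0.2375],
    [-0.292, -0.026, -0.003, 0, 0, 0.2375],
    [-0.292, -0.026, -0.003, 0, 0, 0.2375],
    [-0.292, -0.026, -0.003, 0, 0, 0.2375],
  ],
)

```text
clock: 31.22
eef_pos: [595.4, 30.3, 142.6]
eef_rot: [2.322, 2.116, -0.005]
contact_force: [0.7, -0.2, -1.0]
finger_gap: 26.7
finger_force: 59.8
```

>>> play_rows(
  motion=[
    [0, 0, 0, 0, 0, 0],
    [0, 0, 0, 0, 0, 0],
    [0, 0, 0, 0, 0, 0],
    [0, 0, 0, 0, 0, 0],
    [0, 0, 0, 0, 0, 0],
  ],
)

```text
clock: 31.63
eef_pos: [594.6, 37.6, 143.2]
eef_rot: [-2.312, -2.124, 0.001]
contact_force: [-0.0, -0.5, -1.3]
finger_gap: 26.9
finger_force: 59.8
```

```bash
python3 - <<'E'
from h import *
plan((594.1,35.7,100,85))
im,d,K,T=grab('wrist');P=world(d,K,T);tz=robot.read_state()['eef_pos'][2]
blobs(P,tz-12,tz-1,(540,650,-10,90),300)
E
```

```text
t 31.63 tcp [594.6  37.6 143.2] yaw 85.1 tilt [-0.11  0.04] F [-0.  -0.5 -1.3] gap 26.9 ff 59.8 j [ 0.06  0.43 -0.12  1.02  0.    1.72]
(594.1, 35.7, 100, 85) [-0.0032, -0.0004, 0.0721, -0.0013, -0.0003, 0.0015]
rect c 596.3 55.4 LxW 56.2 31.4 long axis yaw -4.5 area 964.5 z 138.0
```

>>> play_rows(
  motion=[
    [-0.0032, -0.0004, 0.03, 0, 0, 0.0015],
    [-0.0032, -0.0004, 0.06, 0, 0, 0.0015],
    [-0.0032, -0.0004, 0.072, 0, 0, 0.0015],
    [-0.0032, -0.0004, 0.072, 0, 0, 0.0015],
    [-0.0032, -0.0004, 0.072, 0, 0, 0.0015],
  ],
)

```text
clock: 32.1
eef_pos: [594.1, 34.7, 100.1]
eef_rot: [-2.316, -2.119, 0.002]
contact_force: [0.4, 0.1, -1.9]
finger_gap: 27.2
finger_force: 59.8
```

>>> play_rows(
  motion=[
    [0, 0, 0, 0, 0, 0],
    [0, 0, 0, 0, 0, 0],
    [0, 0, 0, 0, 0, 0],
    [0, 0, 0, 0, 0, 0],
    [0, 0, 0, 0, 0, 0],
  ],
)

```text
clock: 32.52
eef_pos: [594.7, 34.2, 100.7]
eef_rot: [-2.318, -2.119, 0.0]
contact_force: [-0.2, 0.4, -1.1]
finger_gap: 26.7
finger_force: 59.8
```

```bash
python3 - <<'E'
from h import *
plan((594.1,35.6,74,85))
E
```

```text
t 32.52 tcp [594.7  34.2 100.7] yaw 84.9 tilt [-0.04  0.03] F [-0.2  0.4 -1.1] gap 26.7 ff 59.8 j [ 0.06  0.46 -0.19  0.92  0.    1.72]
(594.1, 35.6, 74, 85) [0.0023, -0.0012, 0.0445, -0.0005, -0.0003, -0.0015]
```

>>> play_rows(
  motion=[
    [0.0023, -0.0012, 0.01, 0, 0, -0.0012],
    [0.0023, -0.0012, 0.02, 0, 0, -0.0012],
    [0.0023, -0.0012, 0.03, 0, 0, -0.0012],
    [0.0023, -0.0012, 0.038, 0, 0, -0.0012],
    [0.0023, -0.0012, 0.044, 0, 0, -0.0012],
  ],
)

```text
clock: 32.93
eef_pos: [594.2, 35.6, 73.4]
eef_rot: [-2.316, -2.121, 0.001]
contact_force: [-0.3, -1.0, 7.8]
finger_gap: 27.2
finger_force: 60.9
```

>>> play_rows(
  motion=[
    [0, 0, 0.003, 0, 0, 0],
    [0, 0, 0.006, 0, 0, 0],
    [0, 0, 0.009, 0, 0, 0],
    [0, 0, 0.012, 0, 0, 0],
    [0, 0, 0.0145, 0, 0, 0],
  ],
)

```text
clock: 33.35
eef_pos: [594.0, 35.6, 65.1]
eef_rot: [-2.316, -2.121, 0.001]
contact_force: [-0.9, -0.4, 1.9]
finger_gap: 26.8
finger_force: 60.3
```

>>> play_rows(
  motion=[
    [0, 0, 0.001, 0, 0, 0],
    [0, 0, 0.002, 0, 0, 0],
    [0, 0, 0.003, 0, 0, 0],
    [0, 0, 0.003, 0, 0, 0],
    [0, 0, 0.003, 0, 0, 0],
  ],
)

```text
clock: 33.77
eef_pos: [594.3, 35.6, 64.9]
eef_rot: [-2.317, -2.122, -0.001]
contact_force: [-2.6, -1.4, 10.5]
finger_gap: 26.9
finger_force: 61.4
```

Seated at 64.9 mm (floor 44 + 20.9). Release, rise and check all three and the pin.

>>> play_rows(
  motion=[
    [0, 0, 0, 0, 0, 0],
    [0, 0, 0, 0, 0, 0],
    [0, 0, 0, 0, 0, 0],
    [0, 0, 0, 0, 0, 0],
    [0, 0, 0, 0, 0, 0],
  ],
  gripper=0,
)

```text
clock: 34.18
eef_pos: [593.5, 35.6, 62.9]
eef_rot: [-2.315, -2.121, 0.002]
contact_force: [0.6, -0.2, 0.2]
finger_gap: 42.9
finger_force: 0.0
```

>>> play_rows(
  motion=[
    [0, 0, -0.04, 0, 0, 0],
    [0, 0, -0.09, 0, 0, 0],
    [0, 0, -0.14, 0, 0, 0],
    [0, 0, -0.18, 0, 0, 0],
    [0, 0, -0.19, 0, 0, 0],
  ],
)

```text
clock: 34.6
eef_pos: [596.5, 35.8, 181.7]
eef_rot: [2.314, 2.12, 0.008]
contact_force: [0.4, 0.1, 1.3]
finger_gap: 42.9
finger_force: 0.0
```

>>> play_rows(
  motion=[
    [0, -0.1, 0, 0, 0, 0],
    [0, -0.12, 0, 0, 0, 0],
    [0, -0.12, 0, 0, 0, 0],
    [0, -0.12, 0, 0, 0, 0],
    [0, -0.12, 0, 0, 0, 0],
  ],
)

```text
clock: 35.02
eef_pos: [522.6, 41.9, 177.1]
eef_rot: [-2.316, -2.121, 0.001]
contact_force: [0.1, 0.6, 1.0]
finger_gap: 43.2
finger_force: 0.0
```

>>> play_rows(
  motion=[
    [0, 0, 0, 0, 0, 0],
    [0, 0, 0, 0, 0, 0],
    [0, 0, 0, 0, 0, 0],
    [0, 0, 0, 0, 0, 0],
    [0, 0, 0, 0, 0, 0],
  ],
)

```text
clock: 35.43
eef_pos: [522.7, 41.9, 177.3]
eef_rot: [-2.316, -2.121, 0.001]
contact_force: [-0.5, -0.1, -0.1]
finger_gap: 42.9
finger_force: 0.0
```

```bash
python3 - <<'E'
from h import *
im,d,K,T=grab('wrist');save(im,'w7');P=world(d,K,T)
print('hubs');blobs(P,80,98,(460,660,-20,170),200)
print('plates');
for x,y in((601.5,120.1),(594.1,35.1),(508.9,42.5)):
    q=P[(np.hypot(P[...,0]-x,P[...,1]-y)<23)&(P[...,2]<70)];print(np.percentile(q[:,2],[10,50,90]).round(1))
print('knob');blobs(P,76,110,(370,460,50,140),150)
plan((414.5,93.4,130,85),(414.5,93.4,64,85))
E
```

```text
hubs
rect c 601.7 120.1 LxW 28.7 27.6 long axis yaw -4.4 area 744.75 z 89.7
rect c 594.1 35.6 LxW 28.4 28.3 long axis yaw 85.6 area 750.625 z 89.7
rect c 509.2 41.7 LxW 28.9 28.0 long axis yaw 84.8 area 754.125 z 89.7
plates
[58.7 60.1 62.9]
[59.2 60.3 66.2]
[58.1 60.  63.1]
knob
rect c 416.0 93.0 LxW 31.0 31.0 long axis yaw -90.0 area 739.0 z 91.0
t 35.48 tcp [522.5  41.8 177.3] yaw 85.0 tilt [-0.09  0.03] F [ 0.2 -0.3 -0.6] gap 42.7 ff 0.0 j [ 0.08  0.29 -0.24  1.04  0.    1.74]
(414.5, 93.4, 130, 85) [0.0698, -0.1868, 0.0792, -0.001, -0.0002, -0.0003]
(414.5, 93.4, 64, 85) [0.0, 0.0, 0.11, 0.0, 0.0, 0.0]
```

View pics/w7.png

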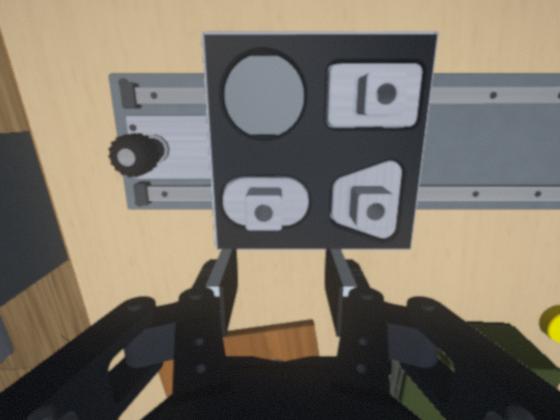

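All three are flush (plates 60 mm, hubs 90 mm), the round cutout is empty and the pin is down. Back to the knob.

>>> play_rows(
  motion=[
    [0.07, -0.187, 0, 0, 0, 0],
    [0.07, -0.187, 0, 0, 0, 0],
    [0.07, -0.187, 0.02, 0, 0, 0],
    [0.07, -0.187, 0.079, 0, 0, 0],
    [0.07, -0.187, 0.079, 0, 0, 0],
  ],
)

```text
clock: 35.9
eef_pos: [408.4, 93.1, 126.4]
eef_rot: [-2.31, -2.121, 0.013]
contact_force: [-0.5, -0.2, -1.3]
finger_gap: 42.7
finger_force: 0.0
```

>>> play_rows(
  motion=[
    [0, 0, 0.03, 0, 0, 0],
    [0, 0, 0.06, 0, 0, 0],
    [0, 0, 0.09, 0, 0, 0],
    [0, 0, 0.105, 0, 0, 0],
    [0, 0, 0.111, 0, 0, 0],
  ],
)

```text
clock: 36.32
eef_pos: [414.6, 93.2, 63.1]
eef_rot: [-2.316, -2.12, 0.003]
contact_force: [0.6, 0.7, 0.0]
finger_gap: 42.4
finger_force: 0.0
```

>>> play_rows(
  motion=[
    [0, 0, 0, 0, 0, 0],
    [0, 0, 0, 0, 0, 0],
    [0, 0, 0, 0, 0, 0],
    [0, 0, 0, 0, 0, 0],
    [0, 0, 0, 0, 0, 0],
  ],
)

```text
clock: 36.73
eef_pos: [414.7, 93.7, 64.3]
eef_rot: [-2.316, -2.121, -0.001]
contact_force: [-1.2, -0.6, -0.1]
finger_gap: 42.6
finger_force: 0.0
```

>>> play_rows(
  motion=[
    [0, 0, 0, 0, 0, 0],
    [0, 0, 0, 0, 0, 0],
    [0, 0, 0, 0, 0, 0],
    [0, 0, 0, 0, 0, 0],
    [0, 0, 0, 0, 0, 0],
  ],
  gripper=1,
)

```text
clock: 37.15
eef_pos: [415.0, 93.7, 64.5]
eef_rot: [2.317, 2.122, 0.001]
contact_force: [0.1, -0.2, 5.6]
finger_gap: 27.8
finger_force: 58.8
```

>>> play_rows(
  motion=[
    [0, 0, 0, 0, 0, 0],
    [0, 0, 0, 0, 0, 0],
    [0, 0, 0, 0, 0, 0],
    [0, 0, 0, 0, 0, 0],
    [0, 0, 0, 0, 0, 0],
  ],
)

```text
clock: 37.57
eef_pos: [415.0, 93.7, 64.5]
eef_rot: [2.317, 2.122, 0.001]
contact_force: [-0.3, -0.4, 5.4]
finger_gap: 27.8
finger_force: 58.8
```

Pull up about 13 mm.

>>> play_rows(
  motion=[
    [0, 0, -0.006, 0, 0, 0],
    [0, 0, -0.012, 0, 0, 0],
    [0, 0, -0.018, 0, 0, 0],
    [0, 0, -0.0225, 0, 0, 0],
    [0, 0, -0.0225, 0, 0, 0],
  ],
)

```text
clock: 37.98
eef_pos: [413.8, 93.7, 77.2]
eef_rot: [-2.315, -2.121, 0.001]
contact_force: [2.1, 1.1, -8.5]
finger_gap: 27.7
finger_force: 59.7
```

>>> play_rows(
  motion=[
    [0, 0, 0, 0, 0, 0],
    [0, 0, 0, 0, 0, 0],
    [0, 0, 0, 0, 0, 0],
    [0, 0, 0, 0, 0, 0],
    [0, 0, 0, 0, 0, 0],
  ],
)

```text
clock: 38.4
eef_pos: [413.8, 93.6, 76.9]
eef_rot: [-2.315, -2.121, 0.002]
contact_force: [2.6, 1.7, -8.5]
finger_gap: 27.8
finger_force: 59.7
```

>>> play_rows(
  motion=[
    [0, 0.02, 0, 0, 0, 0],
    [0, 0.05, 0, 0, 0, 0],
    [0, 0.08, 0, 0, 0, 0],
    [0, 0.11, 0, 0, 0, 0],
    [0, 0.14, 0, 0, 0, 0],
  ],
)

```text
clock: 38.82
eef_pos: [494.5, 86.5, 75.6]
eef_rot: [-2.31, -2.118, 0.009]
contact_force: [-4.5, 4.1, -7.8]
finger_gap: 28.0
finger_force: 60.2
```

>>> play_rows(
  motion=[
    [0, 0.03, 0, 0, 0, 0],
    [0, 0.06, 0, 0, 0, 0],
    [0, 0.09, 0, 0, 0, 0],
    [0, 0.12, 0, 0, 0, 0],
    [0, 0.1433, 0, 0, 0, 0],
  ],
)

```text
clock: 39.23
eef_pos: [581.5, 79.0, 75.1]
eef_rot: [-2.312, -2.118, 0.008]
contact_force: [-2.3, 4.0, -8.9]
finger_gap: 27.6
finger_force: 60.2
```

>>> play_rows(
  motion=[
    [0, 0, 0, 0, 0, 0],
    [0, 0, 0, 0, 0, 0],
    [0, 0, 0, 0, 0, 0],
    [0, 0, 0, 0, 0, 0],
    [0, 0, 0, 0, 0, 0],
  ],
)

```text
clock: 39.65
eef_pos: [582.4, 78.9, 76.9]
eef_rot: [-2.315, -2.121, 0.002]
contact_force: [1.6, 1.6, -8.4]
finger_gap: 27.6
finger_force: 60.5
```

>>> play_rows(
  motion=[
    [0, 0.0007, 0.006, 0, 0, 0],
    [0, 0.0007, 0.012, 0, 0, 0],
    [0, 0.0007, 0.018, 0, 0, 0],
    [0, 0.0007, 0.022, 0, 0, 0],
    [0, 0.0007, 0.022, 0, 0, 0],
  ],
)

```text
clock: 40.07
eef_pos: [584.3, 78.7, 64.6]
eef_rot: [-2.316, -2.122, -0.001]
contact_force: [-1.2, 1.4, 0.3]
finger_gap: 27.6
finger_force: 61.4
```

>>> play_rows(
  motion=[
    [0, 0, 0, 0, 0, 0],
    [0, 0, 0, 0, 0, 0],
    [0, 0, 0, 0, 0, 0],
    [0, 0, 0, 0, 0, 0],
    [0, 0, 0, 0, 0, 0],
  ],
  gripper=0,
)

```text
clock: 40.48
eef_pos: [584.0, 78.5, 63.9]
eef_rot: [-2.316, -2.121, 0.001]
contact_force: [-0.0, -0.4, -0.1]
finger_gap: 42.7
finger_force: 0.0
```

>>> play_rows(
  motion=[
    [0, 0, -0.03, 0, 0, 0],
    [0, 0, -0.08, 0, 0, 0],
    [0, 0, -0.13, 0, 0, 0],
    [0, 0, -0.18, 0, 0, 0],
    [0, 0, -0.18, 0, 0, 0],
  ],
)

```text
clock: 40.9
eef_pos: [587.9, 79.0, 178.2]
eef_rot: [2.313, 2.118, 0.013]
contact_force: [-0.2, 0.7, 0.0]
finger_gap: 42.4
finger_force: 0.0
```

>>> play_rows(
  motion=[
    [0, -0.06, 0, 0, 0, 0],
    [0, -0.06, 0, 0, 0, 0],
    [0, -0.06, 0, 0, 0, 0],
    [0, -0.06, 0, 0, 0, 0],
    [0, -0.06, 0, 0, 0, 0],
  ],
)

```text
clock: 41.32
eef_pos: [549.1, 81.8, 171.9]
eef_rot: [-2.316, -2.122, -0.001]
contact_force: [0.3, 0.1, 0.1]
finger_gap: 43.0
finger_force: 0.0
```

>>> play_rows(
  motion=[
    [0, 0, 0, 0, 0, 0],
    [0, 0, 0, 0, 0, 0],
    [0, 0, 0, 0, 0, 0],
    [0, 0, 0, 0, 0, 0],
    [0, 0, 0, 0, 0, 0],
  ],
)

```text
clock: 41.73
eef_pos: [548.2, 81.8, 171.6]
eef_rot: [-2.316, -2.121, 0.001]
contact_force: [0.3, -0.2, -0.3]
finger_gap: 42.6
finger_force: 0.0
```

```bash
python3 - <<'E'
from h import *
status()
im,d,K,T=grab('wrist');save(im,'w8');P=world(d,K,T)
print('knob');blobs(P,76,110,(530,630,30,130),150)
print('hubs');blobs(P,80,98,(640,840,-20,170),150)
E
```

```text
t 41.73 tcp [548.2  81.8 171.6] yaw 85.0 tilt [-0.09  0.03] F [ 0.3 -0.2 -0.3] gap 42.6 ff 0.0 j [ 0.15  0.34 -0.18  1.05  0.    1.81]
knob
rect c 584.2 78.2 LxW 30.5 30.5 long axis yaw -90.0 area 728.875 z 91.3
hubs
rect c 755.2 22.0 LxW 28.0 15.5 long axis yaw -90.0 area 286.0 z 88.8
rect c 677.3 27.7 LxW 28.8 28.1 long axis yaw -4.1 area 748.625 z 89.5
```

View pics/w8.png

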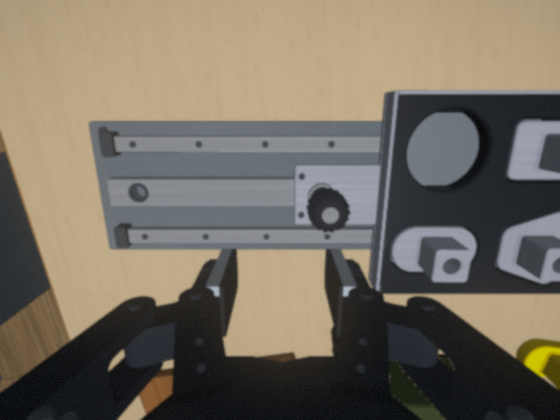

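Knob (328,210) has its top at 91 mm, so the pin is down in the rear hole. The formers are seated and the robot is clear.

```bash
python3 -c "
from plant import robot
print(robot.job_done())"
```

```text
the job is handed in; nothing more can be done
None
```

The job is handed in: the oblong, rect and panto formers sit flush in their own cutouts (the round one was absent), the carriage is back under the camera with the pin down in the rear hole, and the bystanders were not touched.

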